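# Load the sack stapler with a fresh stick of staples

### The arm

A 7-joint arm with a two-finger parallel gripper is mounted at the origin on the work surface. World frame = base frame: x ahead of the robot, y to its left, z up, the work surface at z = 0. Lengths are in mm, angles in rad, forces in N, time in s.
With the tool pointing down it reaches from about 350 to 900 mm from the base axis. Payload 19.9 kg.
Tool frame: the origin (TCP) lies at the centre of the arm's flange, where the gripper is bolted on; the fingertips stand finger_overhang ahead of it and the grasp point (between the pads) lies 155 mm ahead of it (finger_overhang is the distance from the TCP to the fingertips, in mm); z points along the fingers, y is the direction in which the jaws open and shut (so a half turn about z gives the same grasp; the last joint's range is limited). The gripper opens to 85 mm and grips with 20 to 120 N. Pads are 22 mm wide; open, the fingers measure 114 mm over their backs; the gripper's body (76 mm by 85 mm) begins 54 mm behind the grasp point. The pads swing forward as they close: fully open they stand 13 mm farther back than shut.
Start: joints at [-1.234, 0.417, -0.01, 1.614, 0.005, 1.111, -0.053], TCP at [230.535, 580.924, 404.66] pointing down, gripper open.
Joint ranges: [-2.81, 2.81], [-0.39, 2.02], [-1.27, 1.25], [0.06, 2.57], [-1.19, 4.33], [0.19, 2], [-2.82, 2.82]. Speed limits (rad/s): [1.89, 1.89, 2.39, 2.39, 3.01, 3.01, 3.01].

### API

Orientations are given as a unit quaternion [w, x, y, z].
In Python, from workcell import read_state, camera, sign_off, finger_overhang gives the robot as it stands. The module is installed in compiled form; this text tells all that it offers.
- The arm moves only by the tool servo_tool, never from a script. Its arguments are lists of equal length, an entry for each row: "angular": the turn, a rotation vector about the tool's x, y, z scaled (see below), a list of three; "dp": the shift along the tool's x, y, z scaled (see below), a list of three; "gripper": the closure, from -1 (fully open) to 1 (shut). A call has exactly 8 rows; each row shifts and turns the pose as measured when the row begins, along the tool's axes as they then stand; what a row does not reach is not made up. The controller multiplies each number of a shift by 0.04 m and each number of a turn by 5 degrees. A row lasts 1/10 s, in which the tool goes at most 50 mm and 8.59 degrees, less where a joint would pass 70% of its speed; a pose out of reach is approached as far as the arm can. A call with a number of a shift or a turn outside -1 to 1 is refused whole. A call with a gripper value outside its range is refused whole. The fingers move at their own pace and stop on an object; "newtons" is the grip in N (left out, the last holds). Time passes only in rows, so rows that do not move let the fingers close, or fill a call up. It gives the time, the measured TCP pose, the force and the opening at its end, in the units of the state.
- read_state(): the state, without advancing time (a new reading comes with each control period).
- camera(name): name is "side" or "top"; returns a dict with "image" (400x640x3 uint8, blue, green, red), "z_map" (400x640 float32, mm along the optical axis (not along the pixel's ray), 0 where there is no reading), "intrinsics" (3x3 intrinsics, pixels), "cam_to_world" (4x4, takes a point from camera to world coordinates). Camera axes: x right, y up, looking along -z (the intrinsics and any distortion apply to the point x, -y, -z); pixel columns grow to the right and rows downward; lengths in mm; the calibration is good to about 2 mm. A picture is of the moment at which its call begins.
- sign_off(): hands the job in, once; it reports no verdict.
The state is a dict: "t": time; "joint_pos": joint angles; "dq": joint speeds; "joint_efforts": joint torques, N m; "tcp_pos": TCP position; "tool_rot": TCP orientation; "force": force on the tool from outside, world axes, zero at the start; "moment": the same for the moment, N m; "width": finger opening in mm.
Only numpy, scipy, OpenCV 4.12 (cv2) and the standard library are available. Lean on these libraries where they do the work, as an engineer would, in place of code of your own. Each camera call takes 0.05 s, during which the arm holds its last target.

### The job

The sack stapler is empty and its rail stands drawn back: take the full stick of wide staples out of the caddy and load it crown up in the magazine, astride the core, its tail against the spring follower and its front under the hold-down plate. Then push the rail home until it catches, so that the stick is held up against the nose. Leave the narrow stick in its pocket and do not disturb the other things on the bench.

Things in the scene. Friction and masses are not known exactly. Their poses are not given: they have to be found in the camera images.
- stapler: Air-driven bench stapler for paper sacks, fixed; grey base plate 345 x 100 x 12 mm. Origin on the bench under the magazine's centre line; y along the magazine to the nose, x across, z up. Base spans y -165 to +180. Channel floor 75 mm above the bench, y -27 to +110, open above but for the hold-down plate (plate_edge). Head and air cylinder at the nose rise to 251 mm.
- nose_stop (a point): Foot of the nose stop plate: on the stapler's centre line, at channel-floor height. Axes as stapler. Back from it runs the core rail the stick straddles: 27 mm wide, 16 high over the floor, rounded on top. Outside it are two side plates: 39 mm apart inside, 44 outside, 7 high over the floor. A loaded stick stands on the floor, front end against this plate.
- plate_edge (a point): Middle of the rear lower edge of the hold-down plate (5 mm thick, 48 wide, 41 clear between its cheeks), which roofs the channel from the nose stop to here: 36 mm behind the stop, 26 above the channel floor. A stick's front must pass under it. Above the plate, from 36 mm nearer the nose on, stands the head (60 wide). Axes as stapler.
- rail (a joint): Slide of the steel rail that carries the spring follower, m: 0 = fully in at its stop, 0.110 = drawn right back at its stop; starts at 0.103 to 0.110 and is pushed back to 0.110 by about 2 N (its friction). Pushed in to 0, a spring catch under it snaps (about 3 N extra) and holds it near 0.001. Not caught, the follower spring drives it out again.
- rail_back (a point): Centre of the flat rear face of the rail's tail block (40 mm wide, 42 high, 22 thick along the magazine); 91 mm above the bench, block top 112. Moves with the rail: 159 mm behind the nose stop at rail 0, 269 at 0.110. Nothing stands behind it. Push it along the magazine, towards the nose, to close the rail; y points to the nose.
- follower (a joint): How far the follower is pressed back along the rail, m: 0 = at rest at the rail's front, 0.095 = fully back. Its spring pushes to the nose with 1.5 N at 0 and 70 N/m more (7.7 N with a full stick in and the rail closed), plus damping 10 N s/m.
- follower_face (a point): Centre of the follower's front face, 12 mm above the channel floor: an inverted U of the wide stick's outline (35 mm wide, 24 high, 14 thick), astride the core. Rail right back: 114 mm behind the nose stop, so the gap to the hold-down plate's edge is 78 mm, less than the stick: tail in first, tilted, pressing the follower back some 20 mm, lets the front down.
- strip_center (a point): Full stick of wide staples, copper-coated, 48-78 g, rigid, U-shaped in section: 92 mm long, 35 wide, 24 high (crown and legs 2.5 thick, 30 clear between the legs). Starts standing on end in an outer pocket of the caddy, crown to the back plate. Point at the centre of its outline. z along its length, x out of the crown (away from the leg tips), y across. Both ends are alike.
- narrow_center (a point): Stick of narrow staples for another stapler: 92 mm long too, but 22 wide and 14 deep, standing in the caddy's other outer pocket. Does not fit; leave it there. Point at its centre, axes as the wide stick.
- caddy: Open steel caddy, fixed, 42 mm deep (x) x 133 wide (y): three pockets in a row, 36 x 40 inside, centred at y -43.5, 0 and +43.5, the middle one empty. Floor 3 mm thick, front and dividing walls 55 high, back plate on the +x side 95 high. Origin: centre of its underside, on the bench.
- dredger_center (a point): Aluminium flour dredger, 69 mm across, 109 tall, upright; point at half height. Leave alone.
- scraper_center (a point): Dough scraper lying flat: steel blade with a wooden grip, 90 x 150 x 20 mm (x from grip to blade); point 10 mm above the bench. Leave alone.
- basket_center (a point): Empty round cane proofing basket, 170 mm across, 75 high; point at half height. Leave alone.
- weight_center (a point): Brass scale weight, 52 mm across, 68 tall; point at half height. Leave alone.

How it is judged:
By the outcome, as a careful person would: the job done as asked, in the order asked, and still so for the second after the job is handed in, with the robot touching nothing.
It also fails if it takes over 69 s, if anything falls off the work surface, if the arm or the gripper's body presses on something with over 40 N, if the wrist force passes 120 N, or if a joint passes its speed limit or range.

## Working session

There is one attempt and no reset: what is moved stays moved. The work goes in short steps, Python scripts to look and compute and a tool call to move; the robot and the scene stay as the last step left them, time stands still between calls to the robot, and variables do not carry over. Pictures are saved under pics/ and viewed, and the job is handed in when it is done.

Besides the shell and the picture viewer there is one more tool, called as name(argument=value, ...), one argument or row to a line, values as JSON. servo_tool: Moves the arm, as the interface text tells. Its arguments: {"type":"object","properties":{"angular":{"type":"array","items":{"type":"array","items":{"type":"number"}}},"dp":{"type":"array","items":{"type":"array","items":{"type":"number"}}},"gripper":{"type":"array","items":{"type":"number"}},"newtons":{"type":"number"}},"required":["angular","dp","gripper"]}

```bash
mkdir -p pics; cat > h.py <<'E'
import numpy as np, cv2
from workcell import read_state, camera, sign_off, finger_overhang
def snap(name,tag):
    c=camera(name); cv2.imwrite(f'pics/{tag}.png',c['image']); np.savez(f'pics/{tag}.npz',**{k:np.array(v) for k,v in c.items()}); return c
def world(c):
    K=np.array(c['intrinsics']);T=np.array(c['cam_to_world']);z=np.array(c['z_map']).astype(float)
    h,w=z.shape;u,v=np.meshgrid(np.arange(w),np.arange(h))
    X=(u-K[0,2])/K[0,0]*z;Y=(v-K[1,2])/K[1,1]*z
    P=np.stack([X,-Y,-z,np.ones_like(z)],-1)@T.T
    P=P[...,:3];P[z<=0]=np.nan;return P
E
python3 - <<'E'
from h import *
print(finger_overhang if not callable(finger_overhang) else finger_overhang())
print(read_state())
for n in('top','side'):
    c=snap(n,n+'0');print(np.array(c['intrinsics']),np.array(c['cam_to_world']))
E
```

```text
173.4
{'t': 0.0, 'joint_pos': array([-1.23452285,  0.41800355, -0.01027253,  1.61414828,  0.00470528,
        1.11071085, -0.05295772]), 'dq': array([ 8.06300019e-05, -5.55770537e-04, -8.91625815e-04, -4.99907423e-04,
        5.18587368e-05,  4.66955179e-04,  2.12043079e-04]), 'joint_efforts': array([ 1.53319620e-04, -8.64443851e+01,  6.78823013e-01, -4.34860826e+01,
        1.91998162e-02,  7.84495845e-03, -4.86435852e-05]), 'tcp_pos': array([230.49666501, 580.81035644, 404.05270515]), 'tool_rot': array([-6.29008046e-05,  1.87753284e-01,  9.82216023e-01, -6.20265407e-04]), 'force': array([-0.03762637,  0.06146588,  0.16599865]), 'moment': array([ 0.03464463, -0.03788109, -0.00076291]), 'width': 85.36918922571049}
[[451.60432065   0.         310.16712046]
 [  0.         451.60432065 194.8623046 ]
 [  0.           0.           1.        ]] [[ 1.54355937e-02  9.94794378e-01 -1.00726801e-01  4.01839217e+02]
 [-9.99858620e-01  1.60286895e-02  5.08145545e-03 -3.74293778e+00]
 [ 6.66952193e-03  1.00634124e-01  9.94901146e-01  1.33298199e+03]
 [ 0.00000000e+00  0.00000000e+00  0.00000000e+00  1.00000000e+00]]
[[381.45471915   0.         329.32379064]
 [  0.         381.45471915 199.04023239]
 [  0.           0.           1.        ]] [[ 7.71856190e-01  4.00591149e-01 -4.93725382e-01  7.85153565e+01]
 [-6.35672784e-01  5.01580433e-01 -5.86802506e-01 -5.04160623e+02]
 [ 1.25751003e-02  7.66774935e-01  6.41792853e-01  6.51847908e+02]
 [ 0.00000000e+00  0.00000000e+00  0.00000000e+00  1.00000000e+00]]
```

View pics/top0.png

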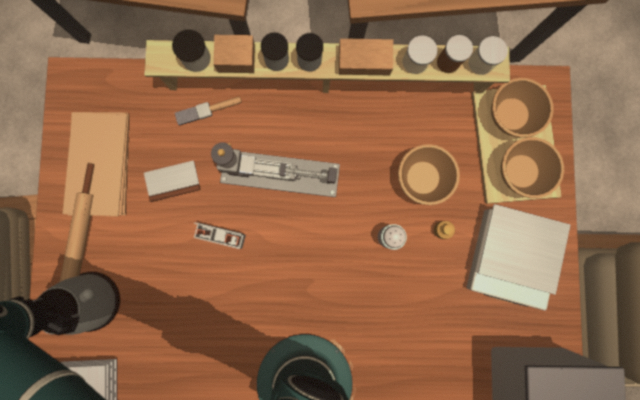

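View pics/side0.png

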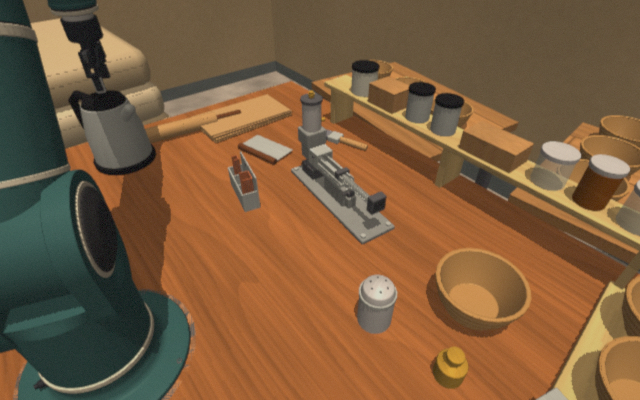

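Top view: stapler at about (220–340, 145–195) px, with its nose to the left; caddy at (195–243, 222–247). The two sticks stand in the caddy's outer pockets. I'll zoom in on both.

```bash
python3 - <<'E'
import cv2,numpy as np
t=cv2.imread('pics/top0.png');s=cv2.imread('pics/side0.png')
a=cv2.resize(t[135:255,185:345],(800,600),interpolation=cv2.INTER_CUBIC);cv2.imwrite('pics/t0z.png',a)
b=cv2.resize(s[90:240,220:400],(720,600),interpolation=cv2.INTER_CUBIC);cv2.imwrite('pics/s0z.png',b)
E
```

```text
(no output)
```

View pics/t0z.png

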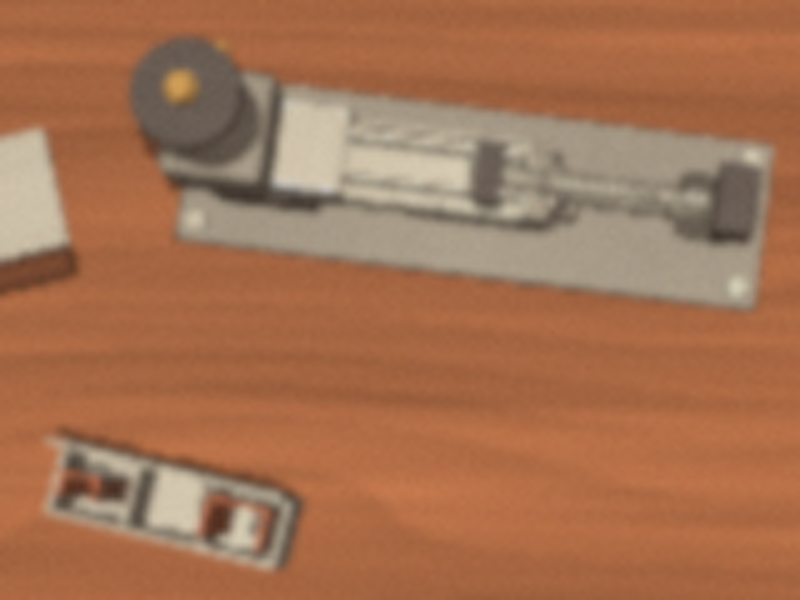

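View pics/s0z.png

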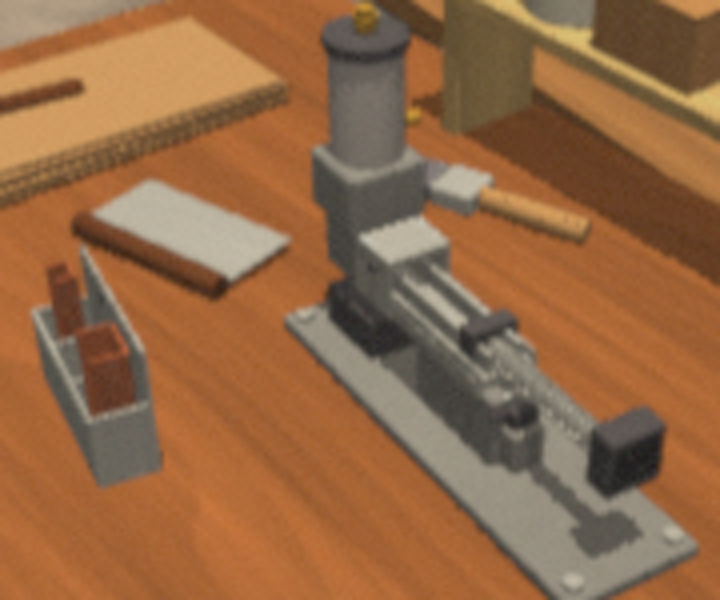

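Side view: the wide stick is in the caddy's near (−y) pocket, at about (105,365) in the zoom. The narrow stick is in the far pocket at (60,300). Next I'll measure the stapler and caddy.

```bash
cat >> h.py <<'E'
def load(tag): return dict(np.load(f'pics/{tag}.npz'))
def rayplane(c,uv,z):
    K=c['intrinsics'];T=c['cam_to_world'];uv=np.atleast_2d(uv).astype(float)
    d=np.c_[(uv[:,0]-K[0,2])/K[0,0],-(uv[:,1]-K[1,2])/K[1,1],-np.ones(len(uv))]@T[:3,:3].T
    o=T[:3,3];return o+d*((z-o[2])/d[:,2])[:,None]
def proj(c,P):
    K=c['intrinsics'];T=c['cam_to_world'];q=(np.atleast_2d(P)-T[:3,3])@T[:3,:3]
    return np.c_[K[0,0]*q[:,0]/-q[:,2]+K[0,2],K[1,1]*-q[:,1]/-q[:,2]+K[1,2]]
E
python3 - <<'E'
from h import *
for n in('top0','side0'):
    c=load(n);P=world(c);
    hsv=cv2.cvtColor(c['image'],cv2.COLOR_BGR2HSV)
    # bench height check
    for uv in ([(140,250),(300,300)] if n=='top0' else [(250,300),(300,260)]): print(n,'bench',P[uv[1],uv[0]].round(1))
    grey=(hsv[...,1]<75)
    reg=(P[...,0]>300)&(P[...,0]<700)&(P[...,1]>-150)&(P[...,1]<420)
    for nm,zlo,zhi in(('base',7,18),('caddywalls',48,60),('tall',85,101),('block',108,116)):
        m=(grey&reg&(P[...,2]>zlo)&(P[...,2]<zhi)).astype(np.uint8)
        k,l,s,ce=cv2.connectedComponentsWithStats(m)
        for i in range(1,k):
            if s[i,4]>25:
                q=P[l==i];r=cv2.minAreaRect(q[:,:2].astype(np.float32));print(n,nm,s[i],np.round(r[0],1),np.round(r[1],1),round(r[2],2),q[:,2].mean().round(1))
E
```

```text
top0 bench [3.668e+02 4.843e+02 1.000e-01]
top0 bench [229.5  14.2  -4.6]
top0 base [242 152  97  28 555] [639.9  48.1] [291.7  44. ] 76.06 12.1
top0 base [164 161  34  32 689] [584.9 378.1] [ 72.6 103.2] 15.07 11.3
top0 base [ 221  172  116   25 1341] [576.8  83.5] [340.9  52.2] 83.9 12.2
top0 caddywalls [195 228  49  20  94] [410.2 244.9] [130.6  37.1] 77.84 54.3
top0 tall [259 162  70  16 303] [597.3  36.5] [190.6  38.2] 84.77 91.2
top0 tall [198 223  44  12  51] [430.7 235.8] [121.4   3.5] 76.89 94.1
top0 block [328 167   9  15 106] [584.3 -69. ] [21.6 40. ] 86.34 111.6
side0 bench [253.9 -51.5  -2.4]
side0 bench [394.9 -29.6  -1.9]
side0 base [254 141  38  20 357] [588.7 375.5] [71.5 98.4] 10.99 9.6
side0 base [ 292  166  102   77 2073] [598.   79.3] [344.7  99.7] 84.5 10.9
side0 base [240 200  20  10  62] [391.7 191.6] [28.4 53.3] 38.5 12.6
side0 caddywalls [228 167  30  31 139] [411.7 246.4] [138.8  39.8] 77.54 52.4
side0 caddywalls [325 177  30  21 113] [580.6  68.1] [28.1 96.3] 10.15 54.0
side0 tall [302 145  68  55 430] [606.   93.9] [270.8  49.9] 88.91 90.7
side0 tall [240 152  16  29  60] [431.7 241.4] [128.6   3.3] 76.8 91.4
side0 tall [367 201  18  10  86] [576. -75.] [17.7 39.1] 50.43 93.4
side0 block [301 141  25   8  55] [603.1 190.8] [30.6 64.4] 51.39 112.5
side0 block [368 192  18  11 107] [582.8 -68.9] [21.4 39.2] 82.91 110.6
```

```bash
python3 - <<'E'
from h import *
for n in('top0','side0'):
    c=load(n);P=world(c);g=cv2.cvtColor(c['image'],cv2.COLOR_BGR2GRAY)
    hsv=cv2.cvtColor(c['image'],cv2.COLOR_BGR2HSV);grey=(hsv[...,1]<75)
    a=np.deg2rad(84.3);d=np.array([np.cos(a),np.sin(a)]);e=np.array([d[1],-d[0]]);o=np.array([597.5,72.])
    L=np.stack([(P[...,:2]-o)@e,(P[...,:2]-o)@d],-1)
    for nm,zlo,zhi,y0,y1 in(('blocktop',108,115,-170,-120),('plate',103,109,60,112),('sideplates',78,86,-30,72),('coretop',88,94,0,72),('follower',95,103,-30,10),('basetop',9,15,-170,170)):
        m=(P[...,2]>zlo)&(P[...,2]<zhi)&(L[...,1]>y0)&(L[...,1]<y1)&(abs(L[...,0])<56)
        q=L[m]
        if len(q)<5: print(n,nm,len(q));continue
        print(n,nm,len(q),'x',q[:,0].min().round(1),q[:,0].max().round(1),q[:,0].mean().round(1),'y',q[:,1].min().round(1),q[:,1].max().round(1),'z',P[m][:,2].mean().round(1))
        if nm in('coretop','basetop','sideplates'):
            for b in np.arange(y0,y1,20):
                s=q[(q[:,1]>=b)&(q[:,1]<b+20)]
                if len(s):print('   ',b,s[:,0].min().round(1),s[:,0].max().round(1),s[:,0].mean().round(1),len(s))
E
```

```text
top0 blocktop 100 x -19.4 21.0 0.2 y -152.3 -130.9 z 111.4
top0 plate 185 x -21.5 27.1 2.1 y 74.4 111.7 z 105.9
top0 sideplates 131 x -20.9 24.8 1.5 y -28.1 71.8 z 81.3
    -30 -19.9 24.1 1.1 24
    -10 -20.0 23.8 0.1 14
    10 -19.6 23.2 1.4 30
    30 -19.5 24.2 0.7 29
    50 -20.9 24.8 2.6 29
    70 -17.1 22.9 5.4 5
top0 coretop 58 x -16.0 22.7 2.1 y 0.9 71.9 z 90.8
    0 -16.0 22.7 2.5 15
    20 -11.1 15.5 1.2 20
    40 -10.7 16.0 0.8 16
    60 -9.9 15.6 7.1 7
top0 follower 61 x -15.9 19.6 2.1 y -24.9 1.9 z 99.0
top0 basetop 1476 x -48.9 52.6 -5.5 y -163.9 169.4 z 12.0
    -170 -48.5 51.1 -1.4 72
    -150 -48.8 50.5 -6.1 86
    -130 -48.9 51.2 -1.2 137
    -110 -47.6 49.5 1.4 139
    -90 -47.8 50.9 -0.3 145
    -70 -48.3 51.5 2.9 124
    -50 -47.6 51.9 -0.6 109
    -30 -47.9 51.6 -2.6 79
    -10 -46.9 51.2 -8.7 72
    10 -47.4 51.1 -6.4 69
    30 -47.6 52.0 -9.6 83
    50 -46.7 52.1 -9.0 77
    70 -46.9 52.4 -8.6 78
    90 -46.8 52.6 -15.5 65
    110 -44.9 51.2 -11.1 56
    130 -47.0 -21.5 -33.7 44
    150 -46.5 -14.7 -31.1 41
side0 blocktop 115 x -20.3 20.1 -0.6 y -152.7 -130.2 z
[... 322 characters left out ...]
5 z 89.6
    0 -15.8 12.4 -6.2 5
    20 -11.2 15.4 2.2 12
    40 -12.0 13.8 0.6 15
    60 -11.9 15.3 2.0 10
side0 follower 61 x -16.0 19.1 1.6 y -12.5 5.3 z 97.4
side0 basetop 1816 x -49.5 50.2 -11.8 y -164.5 169.6 z 11.0
    -170 -48.6 50.2 0.2 161
    -150 -49.5 49.1 -1.0 203
    -130 -48.9 50.1 -1.6 222
    -110 -48.4 47.3 -7.4 174
    -90 -48.6 34.5 -11.4 163
    -70 -49.0 45.0 -3.7 185
    -50 -48.6 44.3 -9.5 115
    -30 -48.8 45.1 -19.7 75
    -10 -48.4 45.6 -30.9 60
    10 -47.6 -15.1 -31.9 57
    30 -47.8 -15.2 -30.6 57
    50 -48.6 -2.7 -26.9 58
    70 -46.2 9.6 -21.2 83
    90 -46.3 17.1 -20.3 79
    110 -47.6 -20.0 -34.1 42
    130 -47.0 -20.1 -32.2 40
    150 -46.7 -15.4 -33.6 42
```

```bash
python3 - <<'E'
from h import *
for n in('top0','side0'):
    c=load(n);P=world(c)
    hsv=cv2.cvtColor(c['image'],cv2.COLOR_BGR2HSV)
    a=np.deg2rad(77.2);d=np.array([np.cos(a),np.sin(a)]);e=np.array([d[1],-d[0]]);o=np.array([411.,242.])
    L=np.stack([(P[...,:2]-o)@e,(P[...,:2]-o)@d],-1)
    near=(abs(L[...,0])<32)&(abs(L[...,1])<75)
    for nm,zlo,zhi in(('walls',51,59),('top',91,99),('mid',62,91),('all>50',50,100)):
        m=near&(P[...,2]>zlo)&(P[...,2]<zhi)
        k,l,s,ce=cv2.connectedComponentsWithStats(m.astype(np.uint8),connectivity=8)
        for i in range(1,k):
            if s[i,4]<4: continue
            q=L[l==i];print(n,nm,s[i].tolist(),'x',q[:,0].min().round(1),q[:,0].max().round(1),'y',q[:,1].min().round(1),q[:,1].max().round(1),'z',P[l==i][:,2].mean().round(1),'sat',hsv[l==i].mean(0).round(0))
    m=near&(P[...,2]>30)&(hsv[...,1]>110)
    k,l,s,ce=cv2.connectedComponentsWithStats(m.astype(np.uint8),connectivity=8)
    for i in range(1,k):
        q=L[l==i];p=P[l==i]
        if s[i,4]>3: 
            print(n,'copper',s[i].tolist(),'x',q[:,0].min().round(1),q[:,0].max().round(1),'y',q[:,1].min().round(1),q[:,1].max().round(1),'z',p[:,2].min().round(1),p[:,2].max().round(1))
            t=p[:,2]>91;
            if t.any():print('   top pts',q[t].round(1).tolist())
E
```

```text
top0 walls [196, 224, 3, 7, 9] x 0.1 17.8 y 67.0 71.0 z 54.9 sat [ 14.  76. 167.]
top0 walls [212, 228, 2, 3, 4] x 10.9 16.9 y 24.6 27.2 z 55.4 sat [ 18.  48. 168.]
top0 walls [194, 232, 44, 16, 64] x -19.8 5.4 y -54.6 70.7 z 54.3 sat [ 16.  63. 160.]
top0 walls [242, 234, 2, 3, 4] x 14.5 20.6 y -62.5 -59.4 z 55.1 sat [ 16.  62. 128.]
top0 walls [239, 238, 4, 6, 10] x -6.4 9.0 y -62.5 -57.5 z 55.6 sat [ 17.  53. 144.]
top0 walls [239, 245, 2, 3, 5] x -17.2 -11.3 y -62.6 -59.4 z 54.8 sat [ 18.  50. 149.]
top0 top [197, 223, 26, 7, 27] x 19.6 22.2 y -7.6 62.4 z 94.3 sat [ 17.  58. 158.]
top0 top [196, 229, 10, 6, 19] x -6.4 7.5 y 36.0 58.5 z 93.6 sat [ 10. 121. 143.]
top0 top [224, 229, 10, 4, 13] x 19.5 22.3 y -39.2 -14.0 z 94.2 sat [ 16.  56. 151.]
top0 top [225, 233, 14, 8, 25] x -6.1 13.6 y -57.9 -22.2 z 94.6 sat [ 10. 116. 148.]
top0 top [238, 233, 4, 2, 5] x 19.5 22.0 y -62.3 -53.3 z 95.0 sat [ 17.  54. 148.]
top0 top [236, 241, 2, 4, 5] x -9.4 -1.0 y -57.2 -54.8 z 93.3 sat [ 10. 112. 157.]
top0 mid [198, 230, 3, 4, 11] x -5.7 3.2 y 55.4 57.2 z 74.0 sat [  9. 146. 106.]
top0 mid 
[... 2095 characters left out ...]
0.0, 55.8], [4.7, 53.7], [6.8, 51.4], [5.5, 46.5], [7.9, 45.8], [3.7, 39.7], [6.1, 38.8], [-4.1, 40.8], [-2.0, 38.7], [0.3, 37.3], [2.7, 37.0], [-3.0, 35.8], [2.0, 35.3], [8.4, -23.4], [11.2, -21.8], [13.6, -22.1], [-1.0, -19.7], [1.0, -21.7], [3.2, -22.8], [5.7, -22.6], [7.9, -24.0], [12.2, -26.8], [-9.4, -23.2], [-7.0, -23.3], [-4.5, -22.9], [-2.0, -22.5], [0.1, -24.4], [11.5, -28.3], [13.0, -32.6], [-10.1, -24.7], [11.5, -37.5], [11.2, -37.3], [12.6, -41.8], [11.4, -45.7], [11.8, -53.0], [11.2, -54.2], [1.1, -54.6], [4.0, -52.4], [5.4, -56.5], [10.5, -55.4], [-8.6, -53.3], [-6.6, -55.3], [-4.4, -56.0], [-2.2, -57.2], [0.6, -54.8], [2.4, -57.8], [-9.3, -55.1], [-7.0, -55.5], [-4.8, -56.3]]
```

Camera depth agrees with the given sizes:
- **Stapler:** origin ≈ (599, 72), nose direction at azimuth ≈ 83.8°, plate edge at y ≈ 74, rail ≈ 0.1035.
- **Wide stick:** centre ≈ (404, 203), crown towards azimuth −12.8°, top at z = 95.

The plan is to lift the stick, lay it crown up on clear bench, regrasp it from above, and then load it.

```bash
cat >> h.py <<'E'
from scipy.spatial.transform import Rotation as Rn
def R(): 
    s=read_state();q=s['tool_rot'];return Rn.from_quat([q[1],q[2],q[3],q[0]]),np.array(s['tcp_pos']),s
def tgtR(az,tilt=0):  # tool y azimuth deg, tilt = rotation about tool y deg
    a=np.deg2rad(az);y=[np.cos(a),np.sin(a),0];z=[0,0,-1];x=np.cross(y,z)
    return Rn.from_matrix(np.array([x,y,z]).T)*Rn.from_euler('y',tilt,degrees=True)
def plan(gp,az,tilt=0):  # gp: grasp point (155 ahead)
    r,p,s=R();t=tgtR(az,tilt);tp=np.array(gp)-t.apply([0,0,155])
    d=r.inv().apply(tp-p)/40;w=np.rad2deg((r.inv()*t).as_rotvec())/5
    print('t',round(s['t'],2),'tcp',p.round(1),'tgtTCP',tp.round(1),'grasp',(p+r.apply([0,0,155])).round(1))
    print('dp units',d.round(2),'ang units',w.round(2),'F',np.array(s['force']).round(1),'w',round(float(s['width']),1),'j',np.array(s['joint_pos']).round(2))
E
python3 -c "
from h import *
plan([404.1,202.7,130],77.2)"
```

```text
t 0.1 tcp [230.5 580.8 404.1] tgtTCP [404.1 202.7 285. ] grasp [230.5 580.6 249.1]
dp units [-7.52 -7.18  2.99] ang units [-0.01 -0.   -1.77] F [0.4 0.2 0.7] w 85.6 j [-1.23  0.42 -0.01  1.61  0.    1.11 -0.05]
```

servo_tool(
  angular=[
    [0,0,-0.3],
    [0,0,-0.3],
    [0,0,-0.3],
    [0,0,-0.3],
    [0,0,-0.3],
    [0,0,-0.3],
    [0,0,0],
    [0,0,0],
  ],
  dp=[
    [-0.8,-0.77,0.2],
    [-0.8,-0.77,0.2],
    [-0.8,-0.77,0.2],
    [-0.8,-0.77,0.2],
    [-0.8,-0.77,0.2],
    [-0.8,-0.77,0.2],
    [-0.8,-0.77,0.2],
    [-0.8,-0.77,0.2],
  ],
  gripper=[-1,-1,-1,-1,-1,-1,-1,-1],
)

```text
t: 0.9
tcp_pos: [407.6, 265.7, 336.4]
tool_rot: [-0.001, 0.102, 0.995, -0.0]
force: [0.8, 0.1, -0.3]
width: 85.1
```

```bash
python3 -c "
from h import *
plan([404.1,202.7,130],77.2)"
```

```text
t 0.9 tcp [407.6 265.7 336.4] tgtTCP [404.1 202.7 285. ] grasp [407.2 265.6 181.4]
dp units [-0.24 -1.56  1.29] ang units [-0.01 -0.03  0.22] F [ 0.8  0.1 -0.3] w 85.1 j [-0.74  0.26  0.11  2.02 -0.04  0.87  0.76]
```

servo_tool(
  angular=[
    [0,0,0.1],
    [0,0,0.1],
    [0,0,0],
    [0,0,0],
    [0,0,0],
    [0,0,0],
    [0,0,0],
    [0,0,0],
  ],
  dp=[
    [-0.08,-0.5,0.4],
    [-0.08,-0.5,0.4],
    [-0.08,-0.5,0.4],
    [0,-0.1,0.15],
    [0,0,0],
    [0,0,0],
    [0,0,0],
    [0,0,0],
  ],
  gripper=[-1,-1,-1,-1,-1,-1,-1,-1],
)

```text
t: 1.7
tcp_pos: [405.8, 195.0, 280.8]
tool_rot: [-0.001, 0.114, 0.993, -0.001]
force: [-0.5, 0.4, -0.8]
width: 85.4
```

```bash
python3 -c "
from h import *
plan([404.1,202.7,77],77.2)
c=snap('top','top1');c=snap('side','side1')
t=cv2.imread('pics/top1.png');s=cv2.imread('pics/side1.png')
a=np.hstack([cv2.resize(t[190:270,170:270],(400,320)),cv2.resize(s[120:220,190:290],(320,320))]);cv2.imwrite('pics/z1.png',a)
"
```

```text
t 1.7 tcp [405.8 195.  280.8] tgtTCP [404.1 202.7 232. ] grasp [405.5 194.8 125.8]
dp units [0.08 0.18 1.22] ang units [-0.02 -0.02 -0.07] F [-0.5  0.4 -0.8] w 85.4 j [-0.64  0.29  0.14  2.15 -0.06  0.71  0.88]
```

View pics/z1.png

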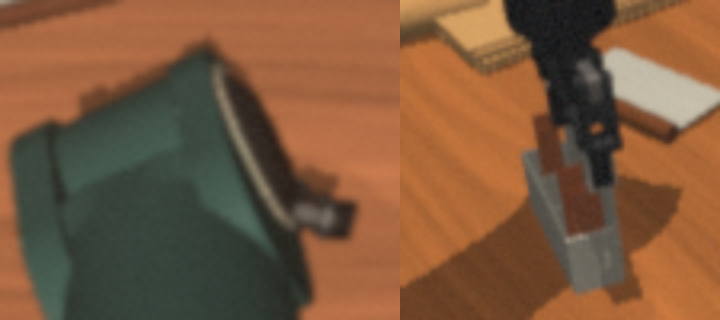

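The top view is mostly hidden by the forearm. The side view shows the fingers above the wide stick's pocket at around (590,150). Next is centring, then down and grip.

servo_tool(
  angular=[
    [0,0,-0.07],
    [0,0,0],
    [0,0,0],
    [0,0,0],
    [0,0,0],
    [0,0,0],
    [0,0,0],
    [0,0,0],
  ],
  dp=[
    [0.08,0.18,0],
    [0,0,0],
    [0,0,0.5],
    [0,0,0.4],
    [0,0,0.2],
    [0,0,0],
    [0,0,0],
    [0,0,0],
  ],
  gripper=[-1,-1,-1,-1,-1,-1,-1,-1],
)

```text
t: 2.6
tcp_pos: [404.4, 205.0, 237.1]
tool_rot: [0.0, 0.11, 0.994, 0.0]
force: [0.3, -0.9, 0.5]
width: 85.5
```

```bash
python3 -c "
from h import *
plan([404.1,202.7,77],77.2)
"
```

```text
t 2.6 tcp [404.4 205.  237.1] tgtTCP [404.1 202.7 232. ] grasp [404.5 205.1  82.1]
dp units [-0.   -0.06  0.13] ang units [0.01 0.   0.03] F [ 0.3 -0.9  0.5] w 85.5 j [-0.65  0.38  0.13  2.16 -0.08  0.61  0.89]
```

servo_tool(
  angular=[
    [0,0,0],
    [0,0,0],
    [0,0,0],
    [0,0,0],
    [0,0,0],
    [0,0,0],
    [0,0,0],
    [0,0,0],
  ],
  dp=[
    [0,-0.06,0.08],
    [0,0,0],
    [0,0,0],
    [0,0,0],
    [0,0,0],
    [0,0,0],
    [0,0,0],
    [0,0,0],
  ],
  gripper=[-0.5,-0.2,0,1,1,1,1,1],
  newtons=40,
)

```text
t: 3.4
tcp_pos: [404.2, 202.6, 235.0]
tool_rot: [0.001, 0.11, 0.994, 0.001]
force: [0.7, -0.0, -0.2]
width: 34.4
```

```bash
python3 -c "
from h import *
plan([404.1,202.7,190],77.2)
"
```

```text
t 3.4 tcp [404.2 202.6 235. ] tgtTCP [404.1 202.7 345. ] grasp [404.5 202.9  80. ]
dp units [-0.    0.01 -2.75] ang units [0.02 0.02 0.03] F [ 0.7 -0.  -0.2] w 34.4 j [-0.64  0.38  0.13  2.17 -0.08  0.6   0.89]
```

servo_tool(
  angular=[
    [0,0,0],
    [0,0,0],
    [0,0,0],
    [0,0,0],
    [0,0,0],
    [0,0,0],
    [0,0,0],
    [0,0,0],
  ],
  dp=[
    [0,0,-0.3],
    [0,0,-0.6],
    [0,0,-0.6],
    [0,0,-0.6],
    [0,0,-0.6],
    [0,0,-0.3],
    [0,0,0],
    [0,0,0],
  ],
  gripper=[1,1,1,1,1,1,1,1],
)

```text
t: 4.2
tcp_pos: [403.3, 201.9, 364.7]
tool_rot: [0.002, 0.11, 0.994, 0.002]
force: [-1.0, -0.3, -1.5]
width: 34.4
```

```bash
python3 -c "
from h import *
plan([470,-20,190],-6.2)
c=snap('side','side2');s=c['image']
cv2.imwrite('pics/z2.png',cv2.resize(s[80:230,170:350],(720,600)))
"
```

```text
t 4.2 tcp [403.3 201.9 364.7] tgtTCP [470. -20. 345.] grasp [403.9 202.4 209.7]
dp units [-2.84 -5.05  0.48] ang units [ 0.06  0.   16.71] F [-1.  -0.3 -1.5] w 34.4 j [-0.67  0.15  0.15  2.08 -0.03  0.91  0.85]
```

View pics/z2.png

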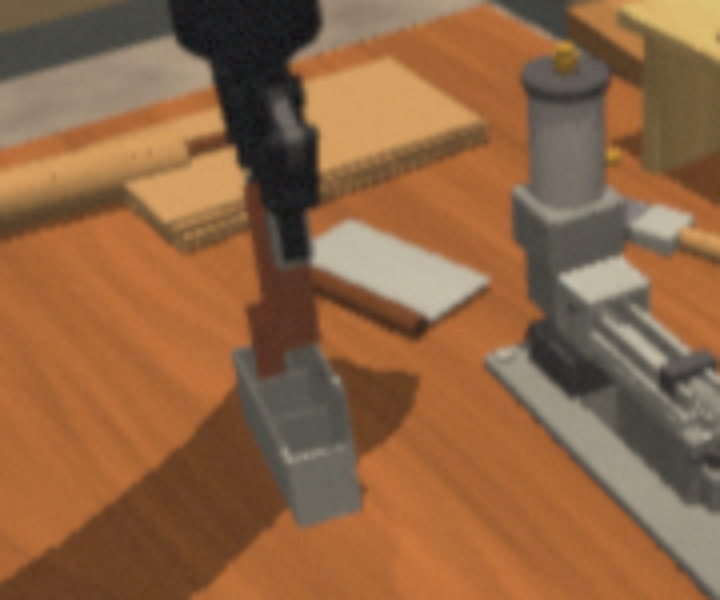

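Side view: the wide stick hangs at about (290,280) in the zoom, clear of the caddy, and the narrow stick is still in its pocket. Next I yaw and carry it to clear bench.

servo_tool(
  angular=[
    [0,0,1],
    [0,0,1],
    [0,0,1],
    [0,0,1],
    [0,0,1],
    [0,0,1],
    [0,0,1],
    [0,0,1],
  ],
  dp=[
    [-0.34,-0.18,0],
    [-0.33,-0.22,0],
    [-0.3,-0.25,0],
    [-0.27,-0.28,0.05],
    [-0.25,-0.3,0.05],
    [-0.22,-0.31,0.05],
    [-0.2,-0.33,0.05],
    [-0.2,-0.35,0.05],
  ],
  gripper=[1,1,1,1,1,1,1,1],
)

```text
t: 5.05
tcp_pos: [428.6, 86.6, 347.9]
tool_rot: [-0.002, 0.454, 0.891, -0.003]
force: [1.3, 0.3, -1.0]
width: 34.2
```

```bash
python3 -c "
from h import *
plan([470,-20,190],-6.2)
"
```

```text
t 5.05 tcp [428.6  86.6 347.9] tgtTCP [470. -20. 345.] grasp [427.7  86.2 192.9]
dp units [-2.76 -0.73  0.07] ang units [-0.07  0.02  8.44] F [ 1.3  0.3 -1. ] w 34.2 j [-0.57  0.16  0.33  2.12 -0.06  0.88  0.42]
```

servo_tool(
  angular=[
    [0,0,1],
    [0,0,1],
    [0,0,1],
    [0,0,1],
    [0,0,1],
    [0,0,1],
    [0,0,1],
    [0,0,1],
  ],
  dp=[
    [-0.35,-0.09,0],
    [-0.36,-0.06,0],
    [-0.36,-0.03,0],
    [-0.36,0,0],
    [-0.36,0.03,0],
    [-0.36,0.06,0],
    [-0.35,0.1,0],
    [-0.34,0.12,0],
  ],
  gripper=[1,1,1,1,1,1,1,1],
)

```text
t: 5.85
tcp_pos: [467.2, -27.1, 341.3]
tool_rot: [-0.003, 0.741, 0.671, -0.009]
force: [0.8, -0.2, -0.9]
width: 34.4
```

```bash
python3 -c "
from h import *
plan([470,-20,80],-6.2,-60)
"
```

```text
t 5.85 tcp [467.2 -27.1 341.3] tgtTCP [484.5 113.4 157.5] grasp [464.4 -28.3 186.3]
dp units [3.58 0.16 4.56] ang units [ -0.13 -11.89   0.19] F [ 0.8 -0.2 -0.9] w 34.4 j [-0.45  0.24  0.51  2.06 -0.14  0.89  0.03]
```

servo_tool(
  angular=[
    [0,-1,0.02],
    [0,-1,0.02],
    [0,-1,0.02],
    [0,-1,0.02],
    [0,-1,0],
    [0,-1,0],
    [0,-1,0],
    [0,-1,0],
  ],
  dp=[
    [0.34,0,0],
    [0.34,0,0],
    [0.34,0,0],
    [0.34,0,0],
    [0.34,0,0],
    [0.34,0,0],
    [0.34,0,0],
    [0.34,0,0],
  ],
  gripper=[1,1,1,1,1,1,1,1],
)

```text
t: 6.65
tcp_pos: [477.4, 71.8, 301.9]
tool_rot: [0.234, 0.695, 0.621, -0.275]
force: [-0.4, -0.2, -0.5]
width: 34.9
```

```bash
python3 -c "
from h import *
plan([470,-20,80],-6.2,-60)
"
```

```text
t 6.65 tcp [477.4  71.8 301.9] tgtTCP [484.5 113.4 157.5] grasp [463.2 -31.7 187.4]
dp units [3.21 0.11 1.95] ang units [-0.21 -3.53  0.07] F [-0.4 -0.2 -0.5] w 34.9 j [-0.88  0.48  0.62  2.01  0.45  1.1  -0.67]
```

servo_tool(
  angular=[
    [-0.1,-1,0],
    [-0.1,-1,0],
    [0,-1,0],
    [0,-1,0],
    [0,-0.6,0],
    [0,0,0],
    [0,0,0],
    [0,0,0],
  ],
  dp=[
    [0.54,0,0.2],
    [0.64,0,0.2],
    [0.7,0,0.2],
    [0.7,0,0.2],
    [0.5,0,0.2],
    [0.35,0,0.2],
    [0.3,0,0.15],
    [0,0,0],
  ],
  gripper=[1,1,1,1,1,1,1,1],
)

```text
t: 7.45
tcp_pos: [478.2, 115.0, 137.5]
tool_rot: [0.367, 0.615, 0.563, -0.412]
force: [-0.4, -0.0, 0.2]
width: 34.4
```

```bash
python3 -c "
from h import *
plan([470,-30,50],-6.2,-65)
c=snap('side','side3');cv2.imwrite('pics/z3.png',cv2.resize(c['image'][60:300,200:500],(750,600)))
"
```

```text
t 7.45 tcp [478.2 115.  137.5] tgtTCP [485.2 109.7 115.5] grasp [463.8 -26.9  76.8]
dp units [0.46 0.19 0.32] ang units [0.07 0.39 0.19] F [-0.4 -0.   0.2] w 34.4 j [-0.97  0.95  0.58  1.95  0.53  1.12 -0.94]
```

View pics/z3.png

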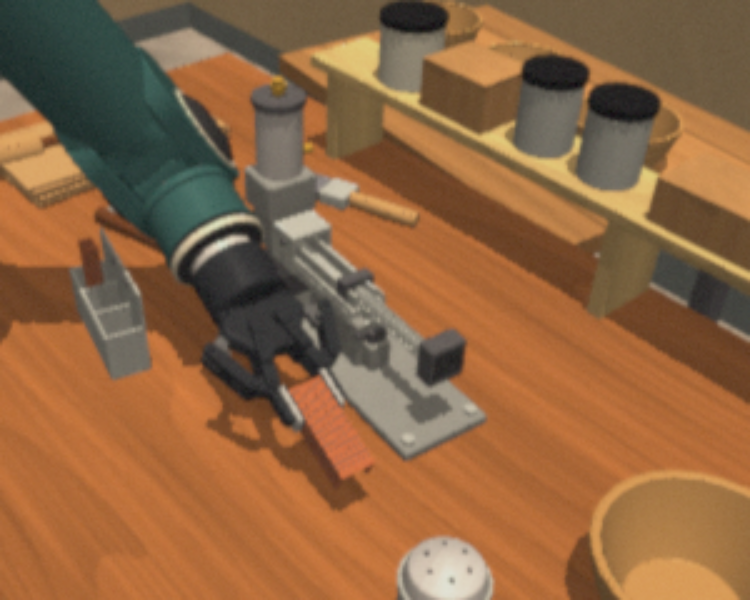

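Side view: the stick is held crown up at about (335,425) in the zoom, tilted 23°, with clear bench beneath and the stapler base well to its right. I lower it until the far end touches.

servo_tool(
  angular=[
    [0,0,0],
    [0,0,0],
    [0,0,0],
    [0,0,0],
    [0,0,0],
    [0,0,0],
    [0,0,0],
    [0,0,0],
  ],
  dp=[
    [0.2,0,0.09],
    [0.2,0,0.09],
    [0.2,0,0.09],
    [0.1,0,0.04],
    [0.06,0,0.025],
    [0.06,0,0.025],
    [0.06,0,0.025],
    [0,0,0],
  ],
  gripper=[1,1,1,1,1,1,1,1],
  newtons=20,
)

```text
t: 8.3
tcp_pos: [479.0, 114.5, 99.6]
tool_rot: [0.368, 0.616, 0.562, -0.411]
force: [-0.4, -1.3, 2.5]
width: 34.6
```

```bash
python3 -c "
from h import *
plan([464,-27,40],-6.2,-66.5)
"
```

```text
t 8.3 tcp [479.  114.5  99.6] tgtTCP [479.4 114.3 101.8] grasp [464.7 -27.5  39.1]
dp units [-0.05  0.01 -0.02] ang units [0.08 0.1  0.15] F [-0.4 -1.3  2.5] w 34.6 j [-0.95  1.03  0.56  1.93  0.51  1.08 -0.97]
```

Contact at 2.5 N. Lowering further pivots the stick flatter in the light grip.

servo_tool(
  angular=[
    [0,0,0],
    [0,0,0],
    [0,0,0],
    [0,0,0],
    [0,0,0],
    [0,0,0],
    [0,0,0],
    [0,0,0],
  ],
  dp=[
    [0.06,0,0.025],
    [0.06,0,0.025],
    [0.06,0,0.025],
    [0.06,0,0.025],
    [0.06,0,0.025],
    [0,0,0],
    [0,0,0],
    [0,0,0],
  ],
  gripper=[1,1,1,1,1,1,1,1],
  newtons=20,
)

```text
t: 9.1
tcp_pos: [480.0, 115.1, 88.9]
tool_rot: [0.37, 0.616, 0.561, -0.412]
force: [-0.3, 0.1, 2.1]
width: 34.5
```

```bash
python3 -c "
from h import *
plan([464,-27,30],-6.2,-66.5)
c=snap('side','side4');cv2.imwrite('pics/z4.png',cv2.resize(c['image'][140:280,260:440],(720,560)))
"
```

```text
t 9.1 tcp [480.  115.1  88.9] tgtTCP [479.4 114.3  91.8] grasp [465.7 -27.1  28.9]
dp units [-0.07 -0.01 -0.01] ang units [0.09 0.15 0.11] F [-0.3  0.1  2.1] w 34.5 j [-0.95  1.05  0.55  1.92  0.5   1.07 -0.99]
```

View pics/z4.png

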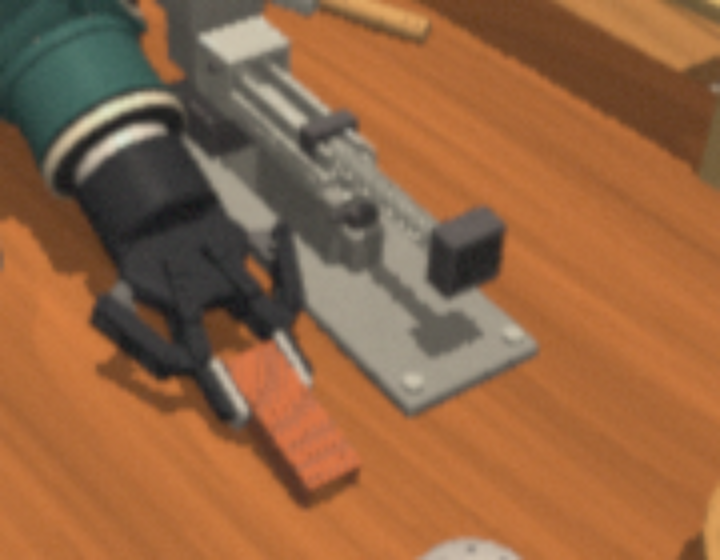

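The far end is on the bench at about (320,480) and the stick is now flatter in the fingers. I lower a little more, then open slowly.

servo_tool(
  angular=[
    [0,0,0],
    [0,0,0],
    [0,0,0],
    [0,0,0],
    [0,0,0],
    [0,0,0],
    [0,0,0],
    [0,0,0],
  ],
  dp=[
    [0.06,0,0.025],
    [0.06,0,0.025],
    [0.05,0,0.02],
    [0,0,0],
    [0,0,0],
    [0,0,0],
    [0,0,0],
    [0,0,0],
  ],
  gripper=[1,1,1,1,0,-0.3,-0.5,-0.6],
  newtons=20,
)

```text
t: 9.95
tcp_pos: [480.4, 115.7, 81.8]
tool_rot: [0.371, 0.616, 0.561, -0.411]
force: [0.5, 0.4, 0.3]
width: 68.4
```

```bash
python3 -c "
from h import *
plan([464,-27,30],-6.2,-66.5)
c=snap('side','side5');cv2.imwrite('pics/z5.png',cv2.resize(c['image'][140:280,260:440],(720,560)))
"
```

```text
t 9.95 tcp [480.4 115.7  81.8] tgtTCP [479.4 114.3  91.8] grasp [466.3 -26.5  21.8]
dp units [-0.24 -0.02 -0.06] ang units [0.1  0.15 0.1 ] F [0.5 0.4 0.3] w 68.4 j [-0.95  1.06  0.55  1.91  0.5   1.07 -0.99]
```

View pics/z5.png

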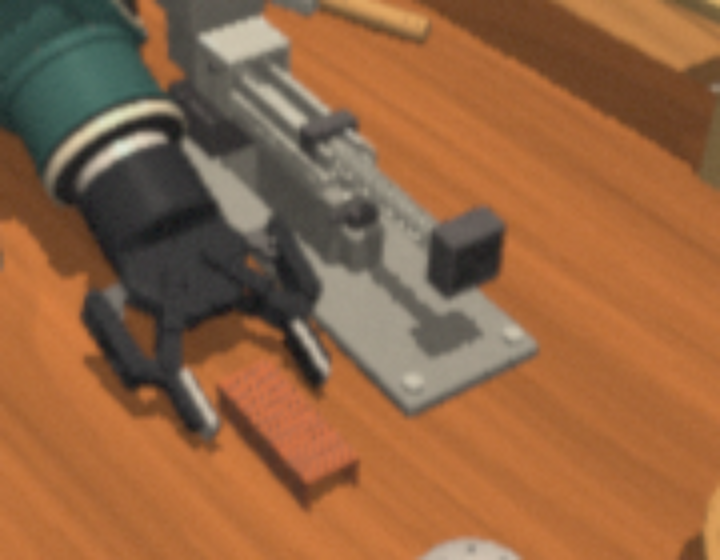

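The stick now lies flat on the bench, crown up, at about (290,430) in the zoom. I'll measure it, then back off upward.

```bash
cat >> h.py <<'E'
def stick(tag,zlo=18,zhi=30,box=(380,560,-180,60)):
    c=load(tag);P=world(c);hsv=cv2.cvtColor(c['image'],cv2.COLOR_BGR2HSV)
    m=(P[...,2]>zlo)&(P[...,2]<zhi)&(P[...,0]>box[0])&(P[...,0]<box[1])&(P[...,1]>box[2])&(P[...,1]<box[3])&(hsv[...,1]>100)
    k,l,s,ce=cv2.connectedComponentsWithStats(m.astype(np.uint8))
    for i in range(1,k):
        if s[i,4]<40: continue
        q=P[l==i];r=cv2.minAreaRect(q[:,:2].astype(np.float32));print(tag,s[i].tolist(),np.round(r[0],1),np.round(r[1],1),round(r[2],2),'z',np.percentile(q[:,2],[5,50,95]).round(1))
E
python3 -c "
from h import *
stick('side5')"
```

```text
side5 [314, 230, 36, 32, 509] [464.2 -55. ] [95.2 36.4] 84.5 z [20.6 22.9 24.5]
```

servo_tool(
  angular=[
    [0,0,0],
    [0,0,0],
    [0,0,0],
    [0,0.5,0],
    [0,1,0],
    [0,1,0],
    [0,1,0],
    [0,1,0],
  ],
  dp=[
    [-0.5,0,-0.22],
    [-0.8,0,-0.35],
    [-0.8,0,-0.35],
    [-0.8,0,-0.35],
    [-0.7,0,-0.35],
    [-0.7,0,-0.2],
    [-0.6,0,0],
    [-0.4,0,0],
  ],
  gripper=[-0.6,-0.6,-0.6,-0.6,-0.6,-0.6,-0.6,-0.6],
)

```text
t: 10.8
tcp_pos: [478.1, 87.4, 305.2]
tool_rot: [0.251, 0.684, 0.626, -0.28]
force: [0.8, 0.2, -1.3]
width: 68.1
```

```bash
python3 -c "
from h import *
plan([470,-50,100],-6.2,0)
"
```

```text
t 10.8 tcp [478.1  87.4 305.2] tgtTCP [470. -50. 255.] grasp [467.4 -20.1 194. ]
dp units [-1.59  0.12  3.29] ang units [-0.01  8.83  0.21] F [ 0.8  0.2 -1.3] w 68.1 j [-0.92  0.49  0.63  2.    0.47  1.12 -0.68]
```

servo_tool(
  angular=[
    [0,1,0],
    [0,1,0],
    [0,1,0],
    [0,1,0],
    [0,1,0],
    [0,1,0.1],
    [0,1,0.1],
    [0,1,0.1],
  ],
  dp=[
    [-0.34,0,0.1],
    [-0.36,0,0.2],
    [-0.4,0,0.2],
    [-0.44,0,0.2],
    [-0.44,0,0.2],
    [-0.44,0,0.2],
    [-0.44,0,0.2],
    [-0.44,0,0.2],
  ],
  gripper=[-0.6,-0.6,-0.6,-0.6,-0.6,-0.6,-0.6,-0.6],
)

```text
t: 11.6
tcp_pos: [463.9, -58.6, 310.4]
tool_rot: [0.017, 0.747, 0.665, -0.012]
force: [-0.2, 1.2, 0.2]
width: 68.3
```

```bash
python3 -c "
from h import *
plan([464.5,-60,100],-5.5,0)
c=snap('top','top6');stick('top6')
c=snap('side','side6');stick('side6')
t=load('top6')['image'];cv2.imwrite('pics/z6.png',cv2.resize(t[130:290,200:400],(750,600)))
"
```

```text
t 11.6 tcp [463.9 -58.6 310.4] tgtTCP [464.5 -60.  255. ] grasp [464.6 -64.9 155.6]
dp units [0.02 0.01 1.39] ang units [ 0.1   0.45 -0.23] F [-0.2  1.2  0.2] w 68.3 j [-0.37  0.29  0.48  2.1  -0.13  0.79  0.07]
side6 [314, 230, 36, 33, 511] [464.  -55.7] [92.9 36.4] 83.81 z [20.7 22.9 24.7]
```

View pics/z6.png

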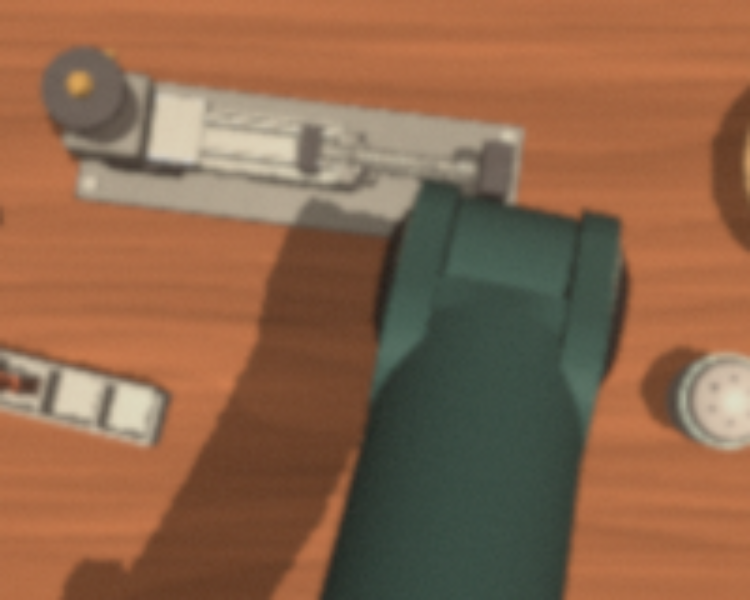

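The top view is occluded by the arm. The side-camera fix puts the stick at (464, −55.5) with azimuth ≈ 84°. I descend to regrasp with the fingertips about 9 mm above the bench.

servo_tool(
  angular=[
    [0.1,0.45,-0.15],
    [0,0,0],
    [0,0,0],
    [0,0,0],
    [0,0,0],
    [0,0,0],
    [0,0,0],
    [0,0,0],
  ],
  dp=[
    [-0.05,0,0.3],
    [0,0,0.6],
    [0,0,0.6],
    [0,0,0.5],
    [0,0,0.4],
    [0,0,0.2],
    [0,0,0],
    [0,0,0],
  ],
  gripper=[-0.6,-0.6,-0.6,-0.6,-0.6,-0.6,-0.6,-0.6],
)

```text
t: 12.5
tcp_pos: [463.1, -62.1, 203.7]
tool_rot: [0.001, 0.744, 0.668, -0.002]
force: [-0.2, -0.8, 0.7]
width: 68.2
```

```bash
python3 -c "
from h import *
plan([464,-62,28],-6,0)
"
```

```text
t 12.5 tcp [463.1 -62.1 203.7] tgtTCP [464. -62. 183.] grasp [462.7 -62.7  48.7]
dp units [0.01 0.02 0.52] ang units [-0.02  0.05 -0.02] F [-0.2 -0.8  0.7] w 68.2 j [-0.25  0.49  0.38  2.15 -0.32  0.56  0.25]
```

servo_tool(
  angular=[
    [0,0,0],
    [0,0.05,0],
    [0,0,0],
    [0,0,0],
    [0,0,0],
    [0,0,0],
    [0,0,0],
    [0,0,0],
  ],
  dp=[
    [0,0.02,0.25],
    [0,0,0.2],
    [0,0,0.04],
    [0,0,0],
    [0,0,0],
    [0,0,0],
    [0,0,0],
    [0,0,0],
  ],
  gripper=[-0.6,-0.6,-0.6,-0.4,-0.2,0,1,1],
  newtons=40,
)

```text
t: 13.3
tcp_pos: [464.7, -62.1, 184.6]
tool_rot: [0.0, 0.744, 0.669, 0.001]
force: [-0.4, -1.0, -1.2]
width: 34.0
```

```bash
python3 -c "
from h import *
plan([464,-62,28],-6,0)
"
```

```text
t 13.3 tcp [464.7 -62.1 184.6] tgtTCP [464. -62. 183.] grasp [464.9 -62.   29.6]
dp units [ 0.   -0.02  0.04] ang units [ 0.01 -0.01 -0.02] F [-0.4 -1.  -1.2] w 34.0 j [-0.22  0.52  0.35  2.15 -0.35  0.52  0.28]
```

Gripped, 34.0 mm wide. I lift and start carrying it towards the magazine.

servo_tool(
  angular=[
    [0,0,0],
    [0,0,0],
    [0,0,0],
    [0,1,0],
    [0,1,0],
    [0,1,0],
    [0,1,0],
    [0,1,0],
  ],
  dp=[
    [0,0,-0.3],
    [0,0,-0.6],
    [0,0,-0.8],
    [0,0,-1],
    [0,0,-1],
    [0,0,-0.9],
    [0,0,-0.4],
    [0,0,0],
  ],
  gripper=[1,1,1,1,1,1,1,1],
  newtons=60,
)

```text
t: 14.1
tcp_pos: [461.2, -76.2, 398.0]
tool_rot: [-0.148, 0.723, 0.654, 0.168]
force: [-0.7, 0.7, -2.2]
width: 33.5
```

```bash
cat >> h.py <<'E'
SO=np.array([599.2,71.8]);SA=83.8
def S2W(x,y,z):
    a=np.deg2rad(SA);d=np.array([np.cos(a),np.sin(a)]);e=np.array([d[1],-d[0]]);q=SO+x*e+y*d;return [q[0],q[1],z+75.]
def rep(uo=6.6,vo=29.6):
    r,p,s=R();a=np.deg2rad(SA);M=np.array([[np.sin(a),-np.cos(a),0],[np.cos(a),np.sin(a),0],[0,0,1]])
    f=lambda u,v:(M@((p+r.apply([u,0,155+v]))-np.r_[SO,75])).round(1)
    print('t',round(s['t'],2),'S-frame: G',f(0,0),'TL',f(uo-46,vo),'TU',f(uo-46,vo-24),'FL',f(uo+46,vo),'FU',f(uo+46,vo-24),'F',(M@np.array(s['force'])).round(1),'w',round(float(s['width']),1))
    z=M@r.apply([0,0,1]);y=M@r.apply([0,1,0]);x=M@r.apply([1,0,0]);print('tilt',np.rad2deg(np.arctan2(x[2],x[1])).round(1),'yaw err',np.rad2deg(np.arctan2(-x[0],x[1])).round(2),'roll(y.z)',np.rad2deg(y[2]).round(2))
E
python3 -c "
from h import *
plan(S2W(0,50,140),-6.2,40);rep()
"
```

```text
t 14.1 tcp [461.2 -76.2 398. ] tgtTCP [593.8  22.5 333.7] grasp [468.8  -9.  258.6]
dp units [1.8  3.04 2.68] ang units [0.01 2.82 0.1 ] F [-0.7  0.7 -2.2] w 33.5 j [-0.13  0.18  0.39  2.01 -0.58  1.12  0.46]
t 14.1 S-frame: G [-120.9  -94.4  183.6] TL [-120.6 -116.9  139.7] TU [-120.6 -127.4  161.3] FL [-121.3  -34.2  179.9] FU [-121.4  -44.6  201.5] F [-0.7  0.6 -2.2] w 33.5
tilt 25.9 yaw err 0.53 roll(y.z) 0.29
```

servo_tool(
  angular=[
    [0,0.38,0],
    [0,0.38,0],
    [0,0.38,0],
    [0,0.38,0],
    [0,0.38,0.05],
    [0,0.38,0.05],
    [0,0.38,0],
    [0,0.38,0],
  ],
  dp=[
    [0.15,0.42,0.2],
    [0.15,0.42,0.25],
    [0.15,0.42,0.3],
    [0.15,0.42,0.3],
    [0.2,0.4,0.3],
    [0.2,0.4,0.3],
    [0.2,0.4,0.3],
    [0.2,0.3,0.2],
  ],
  gripper=[1,1,1,1,1,1,1,1],
)

```text
t: 14.9
tcp_pos: [599.3, 2.8, 366.0]
tool_rot: [-0.236, 0.695, 0.624, 0.269]
force: [0.2, 0.6, -0.2]
width: 33.2
```

```bash
python3 -c "
from h import *
plan(S2W(0,32,110),-6.2,40);rep()
"
```

```text
t 14.9 tcp [599.3   2.8 366. ] tgtTCP [591.9   4.6 303.7] grasp [611.6 105.6 250.7]
dp units [-1.02 -0.2   1.17] ang units [ 0.08 -0.38  0.03] F [ 0.2  0.6 -0.2] w 33.2 j [-0.11  0.45  0.26  1.77 -0.95  1.17  0.52]
t 14.9 S-frame: G [  8.6  34.9 175.7] TL [  8.9  25.4 127.3] TU [  8.8   9.3 145.2] FL [  8.7  93.8 188.8] FU [  8.5  77.8 206.6] F [ 0.1  0.6 -0.2] w 33.2
tilt 41.9 yaw err 0.21 roll(y.z) 0.4
```

servo_tool(
  angular=[
    [0.08,-0.2,0],
    [0,-0.15,0],
    [0,0,0],
    [0,0,0],
    [0,0,0],
    [0,0,0],
    [0,0,0],
    [0,0,0],
  ],
  dp=[
    [-0.2,-0.1,0.24],
    [-0.25,-0.1,0.3],
    [-0.25,0,0.3],
    [-0.25,0,0.3],
    [0,0,0],
    [0,0,0],
    [0,0,0],
    [0,0,0],
  ],
  gripper=[1,1,1,1,1,1,1,1],
)

```text
t: 15.7
tcp_pos: [590.2, 4.4, 303.9]
tool_rot: [-0.228, 0.698, 0.629, 0.254]
force: [-0.3, 0.1, -1.2]
width: 33.1
```

```bash
python3 -c "
from h import *
plan(S2W(0,32,110),-6.2,40);rep()
snap('top','top7');snap('side','side7')
t=load('top7')['image'];s=load('side7')['image']
cv2.imwrite('pics/z7.png',np.hstack([cv2.resize(t[130:230,200:350],(600,400))[:, :400],cv2.resize(s[80:230,250:400],(400,400))]))
"
```

```text
t 15.7 tcp [590.2   4.4 303.9] tgtTCP [591.9   4.6 303.7] grasp [600.7 103.4 185.1]
dp units [0.   0.04 0.01] ang units [-0.02  0.    0.04] F [-0.3  0.1 -1.2] w 33.1 j [-0.11  0.52  0.25  1.82 -0.97  1.09  0.61]
t 15.7 S-frame: G [ -1.9  31.6 110.1] TL [-1.8 20.4 62.1] TU [-1.7  5.  80.5] FL [ -2.1  90.9 121.3] FU [ -2.1  75.5 139.6] F [-0.3  0.1 -1.2] w 33.1
tilt 40.0 yaw err 0.27 roll(y.z) 0.07
```

View pics/z7.png

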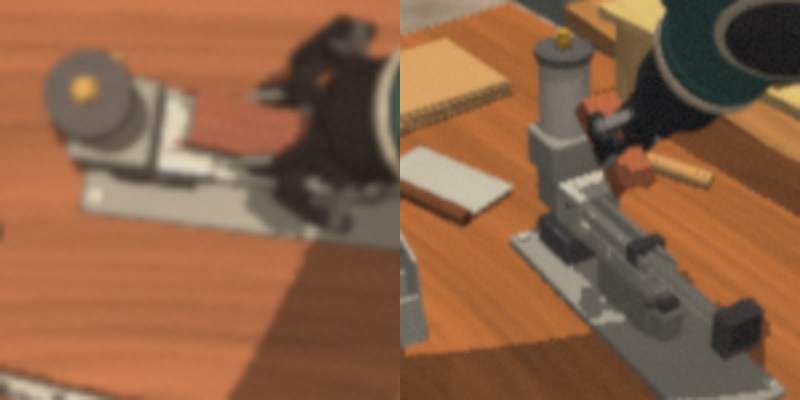

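Both views show the stick held over the magazine: at (240,120) in the top zoom and (610,140) in the side zoom. Next I compare the stick's lateral position in the cameras with the arm's own reading.

```bash
python3 - <<'E'
from h import *
a=np.deg2rad(SA);d=np.array([np.cos(a),np.sin(a)]);e=np.array([d[1],-d[0]])
for n in('top7','side7'):
    c=load(n);P=world(c);hsv=cv2.cvtColor(c['image'],cv2.COLOR_BGR2HSV)
    L=np.stack([(P[...,:2]-SO)@e,(P[...,:2]-SO)@d,P[...,2]-75],-1)
    m=(hsv[...,1]>100)&((hsv[...,0]<14))&(abs(L[...,0])<45)&(L[...,1]>-20)&(L[...,1]<110)&(L[...,2]>50)&(L[...,2]<150)
    q=L[m];print(n,len(q))
    # crown plane: local coords along stick (tilt 40)
    t=np.deg2rad(40);u=q[:,1]*np.cos(t)+q[:,2]*np.sin(t);v=-q[:,1]*np.sin(t)+q[:,2]*np.cos(t)
    print(' v pct',np.percentile(v,[5,50,95]).round(1),'u',np.percentile(u,[1,50,99]).round(1))
    G=np.array([-1.9,31.6,110.1]);print(' expected crown v',(-G[1]*np.sin(t)+G[2]*np.cos(t)-5.6).round(1),'u range',(G[1]*np.cos(t)+G[2]*np.sin(t)+np.array([-39.4,52.6])).round(1))
    top=v>np.percentile(v,50)-4
    for b in np.arange(u.min(),u.max(),8):
        s=top&(u>=b)&(u<b+8)
        if s.sum()>3: print('  u',b.round(0),'x',q[s,0].min().round(1),q[s,0].max().round(1),((q[s,0].min()+q[s,0].max())/2).round(1),s.sum(),'v',np.median(v[s]).round(1))
E
```

```text
top7 409
 v pct [51.8 59.5 84.7] u [ 63.1 109.9 147.9]
 expected crown v 58.4 u range [ 55.6 147.6]
  u 58.0 x 2.9 13.4 8.2 6 v 59.2
  u 66.0 x -1.4 14.6 6.6 19 v 60.0
  u 74.0 x -11.2 16.4 2.6 28 v 59.5
  u 82.0 x -13.1 37.8 12.3 35 v 60.2
  u 90.0 x -14.6 30.4 7.9 35 v 59.9
  u 98.0 x -20.4 38.5 9.1 53 v 59.7
  u 106.0 x -21.1 44.9 11.9 39 v 59.5
  u 114.0 x -19.1 14.6 -2.3 38 v 59.2
  u 122.0 x -18.5 15.9 -1.3 33 v 59.8
  u 130.0 x -19.4 16.0 -1.7 39 v 59.7
  u 138.0 x -18.9 14.8 -2.1 38 v 59.6
  u 146.0 x -19.7 13.4 -3.2 14 v 60.6
side7 388
 v pct [40.8 57.8 92.3] u [ 55.   80.1 146.8]
 expected crown v 58.4 u range [ 55.6 147.6]
  u 55.0 x -19.9 16.4 -1.7 45 v 58.5
  u 63.0 x -18.5 16.0 -1.3 42 v 58.2
  u 71.0 x -26.9 20.1 -3.4 55 v 58.3
  u 79.0 x -28.2 29.4 0.6 66 v 58.8
  u 87.0 x -28.9 16.1 -6.4 16 v 59.0
  u 127.0 x -18.5 14.6 -2.0 20 v 58.1
  u 135.0 x -18.7 16.7 -1.0 44 v 58.0
  u 143.0 x -19.3 15.4 -2.0 24 v 57.6
```

Arm and cameras agree: x reads −1.9 from the arm, −1.8 from the top camera and −1.5 from the side, and the stick's ends match. I shift +1.9 and lower the tail into the channel.

servo_tool(
  angular=[
    [0,0,0.04],
    [0,0,0],
    [0,0,0],
    [0,0,0],
    [0,0,0],
    [0,0,0],
    [0,0,0],
    [0,0,0],
  ],
  dp=[
    [0,0.05,0],
    [0,0,0],
    [-0.16,0,0.19],
    [-0.16,0,0.19],
    [-0.16,0,0.19],
    [-0.12,0,0.14],
    [0,0,0],
    [0,0,0],
  ],
  gripper=[1,1,1,1,1,1,1,1],
)

```text
t: 16.6
tcp_pos: [592.2, 4.1, 262.9]
tool_rot: [-0.229, 0.699, 0.628, 0.254]
force: [0.3, 0.4, -0.1]
width: 33.2
```

```bash
python3 -c "
from h import *
rep()
"
```

```text
t 16.6 S-frame: G [ 0.1 31.6 69.1] TL [ 0.  20.4 21.1] TU [ 0.1  5.  39.5] FL [ 0.  90.9 80.2] FU [ 0.1 75.5 98.6] F [ 0.3  0.4 -0.1] w 33.2
tilt 40.0 yaw err -0.03 roll(y.z) -0.1
```

servo_tool(
  angular=[
    [0,0,0],
    [0,0,0],
    [0,0,0],
    [0,0,0],
    [0,0,0],
    [0,0,0],
    [0,0,0],
    [0,0,0],
  ],
  dp=[
    [-0.06,0,0.07],
    [-0.06,0,0.07],
    [-0.06,0,0.07],
    [-0.06,0,0.07],
    [-0.05,0,0.06],
    [0,0,0],
    [0,0,0],
    [0,0,0],
  ],
  gripper=[1,1,1,1,1,1,1,1],
)

```text
t: 17.4
tcp_pos: [592.5, 3.9, 244.1]
tool_rot: [-0.229, 0.699, 0.628, 0.254]
force: [-1.2, 0.6, -0.4]
width: 33.4
```

```bash
python3 -c "
from h import *
rep()
snap('top','top8');snap('side','side8')
t=load('top8')['image'];s=load('side8')['image']
cv2.imwrite('pics/z8.png',np.hstack([cv2.resize(t[130:210,200:300],(500,400)),cv2.resize(s[110:210,280:380],(400,400))])[:, :800])
"
```

```text
t 17.4 S-frame: G [ 0.5 31.4 50.4] TL [ 0.5 20.2  2.4] TU [ 0.5  4.8 20.8] FL [ 0.4 90.7 61.5] FU [ 0.4 75.3 79.9] F [-1.3  0.5 -0.4] w 33.4
tilt 40.0 yaw err 0.03 roll(y.z) -0.03
```

View pics/z8.png

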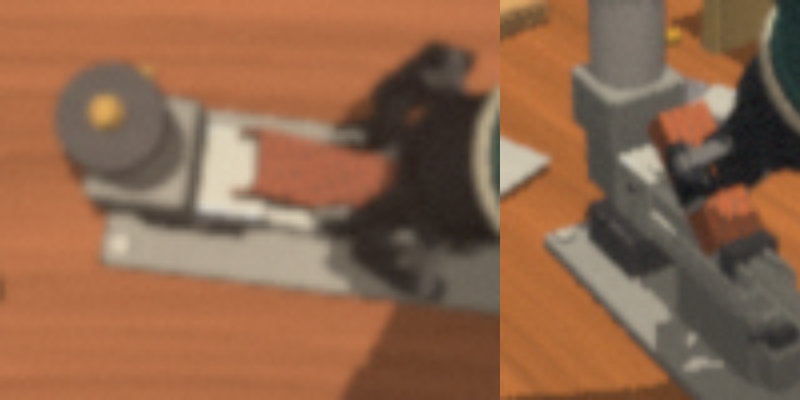

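The tail is in the channel with no contact force, and the side zoom shows it just ahead of the follower at (740,240). Next I press straight back.

servo_tool(
  angular=[
    [0,0,0],
    [0,0,0],
    [0,0,0],
    [0,0,0],
    [0,0,0],
    [0,0,0],
    [0,0,0],
    [0,0,0],
  ],
  dp=[
    [-0.1,-0.01,-0.083],
    [-0.1,0,-0.083],
    [-0.1,0,-0.083],
    [-0.1,0,-0.083],
    [-0.1,0,-0.083],
    [-0.1,0,-0.083],
    [-0.1,0,-0.083],
    [0,0,0],
  ],
  gripper=[1,1,1,1,1,1,1,1],
)

```text
t: 18.3
tcp_pos: [588.0, -34.8, 244.4]
tool_rot: [-0.229, 0.699, 0.628, 0.255]
force: [0.9, 3.4, -1.0]
width: 33.6
```

```bash
python3 -c "
from h import *
rep()
"
```

```text
t 18.3 S-frame: G [ 0.2 -7.4 50.9] TL [  0.2 -18.5   2.9] TU [  0.2 -33.9  21.2] FL [ 0.1 51.9 62.1] FU [ 0.1 36.5 80.5] F [ 0.5  3.4 -1. ] w 33.6
tilt 40.1 yaw err 0.1 roll(y.z) 0.0
```

servo_tool(
  angular=[
    [0,-1,0],
    [0,-1,0],
    [0,-1,0],
    [0,-1,0],
    [0,0,0],
    [0,0,0],
    [0,0,0],
    [0,0,0],
  ],
  dp=[
    [0.39,0,0.1],
    [0.39,0,0.1],
    [0.39,0,0.1],
    [0.39,0,0.1],
    [0,0,0],
    [0,0,0],
    [0,0,0],
    [0,0,0],
  ],
  gripper=[1,1,1,1,1,1,1,1],
)

```text
t: 19.1
tcp_pos: [594.6, 28.1, 264.5]
tool_rot: [-0.113, 0.733, 0.659, 0.126]
force: [-0.1, 3.5, -0.2]
width: 33.3
```

```bash
python3 -c "
from h import *
rep()
plan(S2W(0,17,32.6),-6.2,0)
snap('side','side9');snap('top','top9')
t=load('top9')['image'];s=load('side9')['image']
cv2.imwrite('pics/z9.png',np.hstack([cv2.resize(t[130:210,200:300],(500,400)),cv2.resize(s[110:210,280:380],(400,400))])[:, :800])
"
```

```text
t 19.1 S-frame: G [ 0.2  7.7 43.3] TL [  0.2 -19.6   2.3] TU [  0.2 -27.6  24.9] FL [ 0.1 67.2 33. ] FU [ 0.1 59.2 55.6] F [-0.5  3.4 -0.2] w 33.3
tilt 19.5 yaw err 0.05 roll(y.z) 0.02
t 19.1 tcp [594.6  28.1 264.5] tgtTCP [601.   88.7 262.6] grasp [600.2  79.4 118.3]
dp units [ 1.42 -0.    0.55] ang units [ 0.   -3.89  0.01] F [-0.1  3.5 -0.2] w 33.3 j [-0.32  0.56  0.38  1.83 -0.72  0.89  0.4 ]
```

View pics/z9.png

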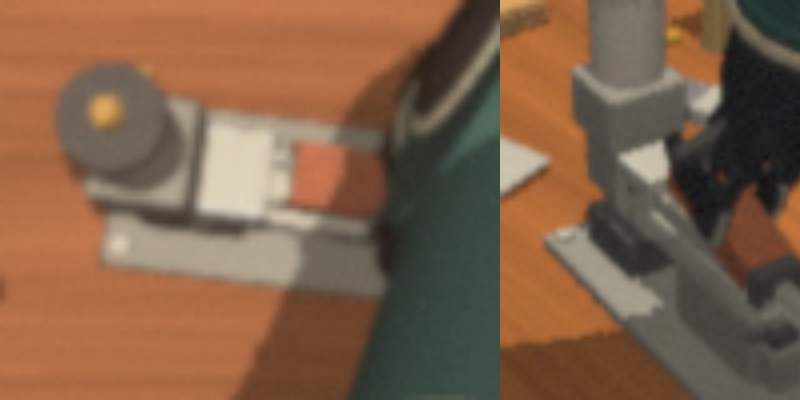

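servo_tool(
  angular=[
    [0,0,0],
    [0,-0.8,0],
    [0,-0.8,0],
    [0,-0.8,0],
    [0,-0.8,0],
    [0,-0.6,0],
    [0,0,0],
    [0,0,0],
  ],
  dp=[
    [-0.07,0,-0.02],
    [0.31,0,0.08],
    [0.31,0,0.08],
    [0.31,0,0.08],
    [0.31,0,0.08],
    [0.22,0,0.06],
    [0,0,0],
    [0,0,0],
  ],
  gripper=[1,1,1,1,1,1,1,1],
)

```text
t: 20.0
tcp_pos: [601.1, 81.7, 261.0]
tool_rot: [0.001, 0.747, 0.665, -0.002]
force: [0.4, 3.4, 1.7]
width: 33.2
```

```bash
python3 -c "
from h import *
rep()
plan(S2W(0,17,29.6),-6.2,0)
snap('side','side10');snap('top','top10')
t=load('top10')['image'];s=load('side10')['image']
cv2.imwrite('pics/z10.png',np.hstack([cv2.resize(t[130:210,200:300],(500,400)),cv2.resize(s[110:210,280:380],(400,400))])[:, :800])
"
```

```text
t 20.0 S-frame: G [ 0.8  9.4 31. ] TL [  0.6 -30.1   1.6] TU [  0.6 -30.   25.6] FL [ 1.2 61.9  1.2] FU [ 1.2 62.  25.2] F [0.  3.4 1.7] w 33.2
tilt -0.2 yaw err -0.38 roll(y.z) 0.01
t 20.0 tcp [601.1  81.7 261. ] tgtTCP [601.   88.7 259.6] grasp [601.1  81.  106. ]
dp units [ 0.17 -0.02  0.03] ang units [ 0.    0.05 -0.08] F [0.4 3.4 1.7] w 33.2 j [-0.61  0.62  0.57  1.79 -0.42  0.86  0.04]
```

View pics/z10.png

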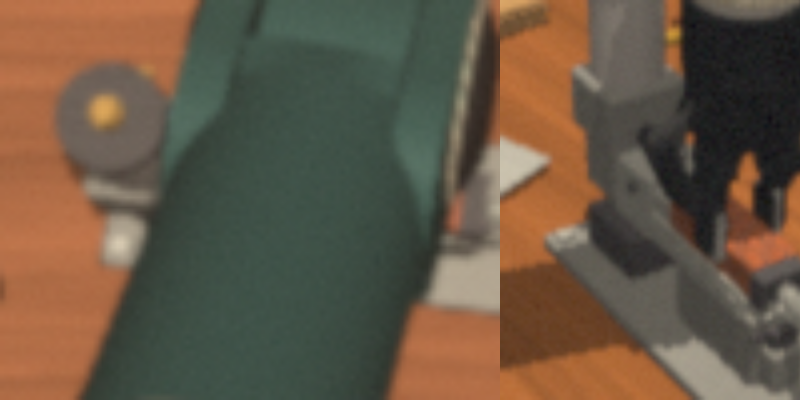

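The stick is flat in the channel with its front at y ≈ 62, behind the plate edge at 74. I settle it down, then slide it forward under the plate.

servo_tool(
  angular=[
    [0,0.04,-0.08],
    [0,0,0],
    [0,0,0],
    [0,0,0],
    [0,0,0],
    [0,0,0],
    [0,0,0],
    [0,0,0],
  ],
  dp=[
    [0,-0.02,0.03],
    [0,0,0],
    [0.08,0,0],
    [0.08,0,0],
    [0.08,0,0],
    [0,0,0],
    [0,0,0],
    [0,0,0],
  ],
  gripper=[1,1,1,1,1,1,1,1],
)

```text
t: 20.9
tcp_pos: [601.5, 89.6, 260.1]
tool_rot: [-0.0, 0.745, 0.667, 0.001]
force: [0.1, 3.4, 0.3]
width: 33.3
```

```bash
python3 -c "
from h import *
rep()
"
```

```text
t 20.9 S-frame: G [ 0.5 18.1 30.1] TL [  0.4 -21.2   0.5] TU [  0.4 -21.2  24.5] FL [ 0.7 70.8  0.6] FU [ 0.6 70.8 24.6] F [-0.2  3.3  0.3] w 33.3
tilt 0.1 yaw err -0.17 roll(y.z) 0.03
```

servo_tool(
  angular=[
    [0,-0.04,-0.04],
    [0,0,0],
    [0,0,0],
    [0,0,0],
    [0,0,0],
    [0,0,0],
    [0,0,0],
    [0,0,0],
  ],
  dp=[
    [0,-0.01,0.02],
    [0,0,0.01],
    [0.06,0,0],
    [0.06,0,0],
    [0.06,0,0],
    [0.06,0,0],
    [0.06,0,0],
    [0,0,0],
  ],
  gripper=[1,1,1,1,1,1,1,1],
)

```text
t: 21.7
tcp_pos: [602.7, 101.8, 259.7]
tool_rot: [0.001, 0.744, 0.668, -0.001]
force: [-1.2, 3.2, 1.7]
width: 33.6
```

```bash
python3 -c "
from h import *
rep()
snap('side','side11');snap('top','top11')
t=load('top11')['image'];s=load('side11')['image']
cv2.imwrite('pics/z11.png',cv2.resize(s[100:220,280:400],(600,600)))
"
```

```text
t 21.7 S-frame: G [ 0.4 29.8 29.7] TL [ 0.5 -9.7  0.2] TU [ 0.4 -9.6 24.2] FL [ 0.4 82.3 -0. ] FU [ 0.4 82.4 24. ] F [-1.5  3.   1.7] w 33.6
tilt -0.2 yaw err 0.02 roll(y.z) 0.08
```

View pics/z11.png

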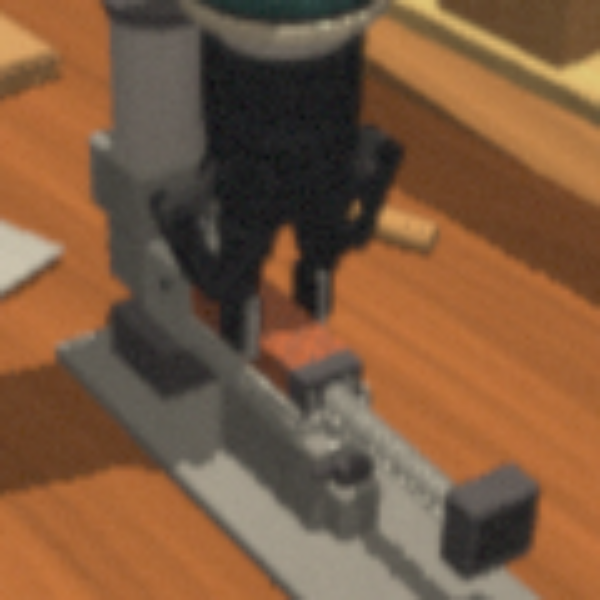

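The side view shows the stick astride the core at (300,340), follower against its tail and front under the plate. I release partway and rise.

servo_tool(
  angular=[
    [0,0,0],
    [0,0,0],
    [0,0,0],
    [0,0,0],
    [0,0,0],
    [0,0,0],
    [0,0,0],
    [0,0,0],
  ],
  dp=[
    [0,0,0],
    [0,0,0],
    [0,0,0],
    [0,0,0],
    [0,0,-0.3],
    [-0.1,0,-0.5],
    [-0.2,0,-0.8],
    [-0.2,0,-0.8],
  ],
  gripper=[0,-0.1,-0.2,-0.3,-0.3,-0.3,-0.3,-0.3],
  newtons=20,
)

```text
t: 22.6
tcp_pos: [599.4, 81.2, 356.8]
tool_rot: [0.0, 0.744, 0.668, -0.004]
force: [0.7, 0.4, 0.0]
width: 55.6
```

```bash
python3 -c "
from h import *
rep()
snap('side','side12')
s=load('side12')['image']
cv2.imwrite('pics/z12.png',cv2.resize(s[100:220,280:400],(600,600)))
"
```

```text
t 22.6 S-frame: G [ -1.6   8.3 126.8] TL [ -1.8 -31.4  97.5] TU [ -1.7 -31.2 121.5] FL [-1.8 60.6 96.8] FU [ -1.7  60.8 120.8] F [0.6 0.5 0. ] w 55.6
tilt -0.4 yaw err -0.0 roll(y.z) -0.29
```

View pics/z12.png

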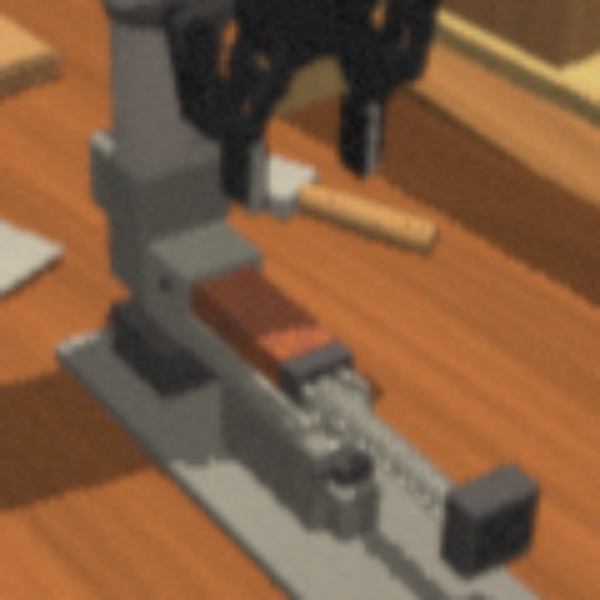

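The stick sits in the magazine, front under the plate, follower on its tail. I close the fingers and move behind the tail block.

servo_tool(
  angular=[
    [0,0,0],
    [0,0,0],
    [0,0,0],
    [0,0,0],
    [0,0,0],
    [0,0,0],
    [0,0,0],
    [0,0,0],
  ],
  dp=[
    [-0.7,0.02,0],
    [-0.8,0,0],
    [-0.8,0,0],
    [-0.8,0,0],
    [-0.8,0,0],
    [-0.8,0,0],
    [-0.4,0,0],
    [0,0,0],
  ],
  gripper=[0,1,1,1,1,1,1,1],
)

```text
t: 23.45
tcp_pos: [577.7, -132.0, 371.9]
tool_rot: [0.005, 0.745, 0.667, 0.003]
force: [0.3, -0.0, 0.0]
width: -0.1
```

```bash
python3 - <<'E'
from h import *
rep();plan(S2W(0,-195,15),-6.2,0)
for n in('side','top'):
    snap(n,n+'13');c=load(n+'13');P=world(c);a=np.deg2rad(SA);d=np.array([np.cos(a),np.sin(a)]);e=np.array([d[1],-d[0]])
    L=np.stack([(P[...,:2]-SO)@e,(P[...,:2]-SO)@d],-1)
    hsv=cv2.cvtColor(c['image'],cv2.COLOR_BGR2HSV)
    m=(P[...,2]>108)&(P[...,2]<115)&(abs(L[...,0])<24)&(L[...,1]>-170)&(L[...,1]<-120)
    if m.sum(): print(n,'block y',L[m][:,1].min().round(1),L[m][:,1].max().round(1),'x',L[m][:,0].min().round(1),L[m][:,0].max().round(1))
    m=(hsv[...,1]>100)&(hsv[...,0]<14)&(abs(L[...,0])<22)&(L[...,1]>-30)&(L[...,1]<112)&(P[...,2]>88)&(P[...,2]<106)
    if m.sum(): q=L[m];print(n,'stick',m.sum(),'y',q[:,1].min().round(1),q[:,1].max().round(1),'x',q[:,0].min().round(1),q[:,0].max().round(1),'z',np.percentile(P[m][:,2],[10,50,90]).round(1))
s=load('side13')['image']
cv2.imwrite('pics/z13.png',cv2.resize(s[60:260,240:440],(600,600)))
E
```

```text
t 23.45 S-frame: G [   2.3 -205.3  142. ] TL [   2.6 -244.8  112.5] TU [   2.3 -244.7  136.5] FL [   2.7 -152.8  112.2] FU [   2.5 -152.7  136.2] F [0.3 0.  0. ] w -0.1
tilt -0.1 yaw err -0.1 roll(y.z) 0.61
t 23.45 tcp [ 577.7 -132.   371.9] tgtTCP [ 578.1 -122.1  245. ] grasp [ 579.3 -132.5  217. ]
dp units [ 0.26 -0.05  3.17] ang units [ 0.12  0.03 -0.02] F [ 0.3 -0.   0. ] w -0.1 j [-0.35  0.46  0.69  1.75 -0.34  1.03  0.35]
side block y -157.7 -135.6 x -21.7 18.0
side stick 306 y -17.0 84.1 x -17.5 19.5 z [93.4 97.6 99.2]
top block y -144.9 -136.0 x -6.5 19.9
top stick 350 y -1.9 75.4 x -16.4 18.4 z [ 95.3  98.9 101.8]
```

View pics/z13.png

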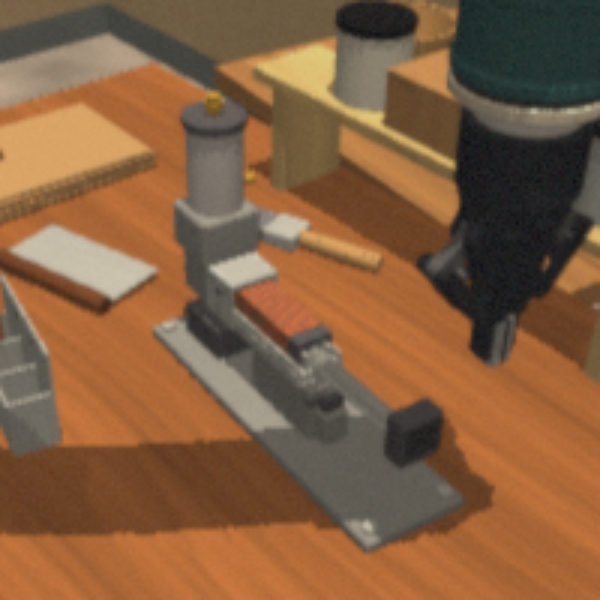

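The stick top is at z ≈ 99 (75 + 24, seated), its tail at y ≈ −2 against the follower, and the rail is fully back. I lower behind the block.

servo_tool(
  angular=[
    [0.12,0,0],
    [0,0,0],
    [0,0,0],
    [0,0,0],
    [0,0,0],
    [0,0,0],
    [0,0,0],
    [0,0,0],
  ],
  dp=[
    [0,-0.05,0.5],
    [0,0,0.7],
    [0,0,0.7],
    [0,0,0.6],
    [0,0,0.4],
    [0,0,0.2],
    [0,0,0],
    [0,0,0],
  ],
  gripper=[1,1,1,1,1,1,1,1],
  newtons=60,
)

```text
t: 24.35
tcp_pos: [577.6, -119.6, 240.5]
tool_rot: [-0.002, 0.74, 0.673, -0.001]
force: [0.0, -0.7, 0.4]
width: -0.2
```

```bash
python3 - <<'E'
from h import *
rep();plan(S2W(0,-172,15),-6.2,0)
E
```

```text
t 24.35 S-frame: G [  -1.3 -192.4   10.5] TL [  -0.9 -231.7  -19.2] TU [  -0.8 -231.8    4.8] FL [  -2.1 -139.8  -19.1] FU [  -2.  -139.8    4.9] F [ 0.1 -0.7  0.4] w -0.2
tilt 0.1 yaw err 0.74 roll(y.z) -0.18
t 24.35 tcp [ 577.6 -119.6  240.5] tgtTCP [580.6 -99.2 245. ] grasp [ 577.1 -119.3   85.5]
dp units [ 0.52  0.03 -0.11] ang units [-0.04 -0.02  0.15] F [ 0.  -0.7  0.4] w -0.2 j [-0.28  0.63  0.58  1.84 -0.46  0.81  0.44]
```

servo_tool(
  angular=[
    [0,0,0.15],
    [0,0,0],
    [0,0,0],
    [0,0,0],
    [0,0,0],
    [0,0,0],
    [0,0,0],
    [0,0,0],
  ],
  dp=[
    [0.25,0.03,-0.05],
    [0.25,0,-0.05],
    [0.2,0,0],
    [0.2,0,0],
    [0.2,0,0],
    [0.2,0,0],
    [0.2,0,0],
    [0.2,0,0],
  ],
  gripper=[1,1,1,1,1,1,1,1],
)

```text
t: 25.15
tcp_pos: [586.6, -49.9, 247.5]
tool_rot: [0.001, 0.745, 0.667, -0.0]
force: [0.5, -6.4, -1.4]
width: 0.1
```

```bash
python3 - <<'E'
from h import *
rep();plan(S2W(0,-59,15),-6.2,0)
snap('side','side14')
s=load('side14')['image']
cv2.imwrite('pics/z14.png',cv2.resize(s[60:260,240:440],(600,600)))
E
```

```text
t 25.15 S-frame: G [   0.8 -122.6   17.5] TL [   0.8 -162.   -12. ] TU [   0.7 -162.    12. ] FL [  0.9 -70.  -12.1] FU [  0.9 -70.   11.9] F [ 1.2 -6.3 -1.4] w 0.1
tilt -0.1 yaw err -0.1 roll(y.z) 0.06
t 25.15 tcp [586.6 -49.9 247.5] tgtTCP [592.8  13.1 245. ] grasp [586.8 -50.1  92.5]
dp units [ 1.58 -0.02  0.06] ang units [ 0.01  0.01 -0.02] F [ 0.5 -6.4 -1.4] w 0.1 j [-0.41  0.62  0.59  1.84 -0.46  0.82  0.3 ]
```

View pics/z14.png

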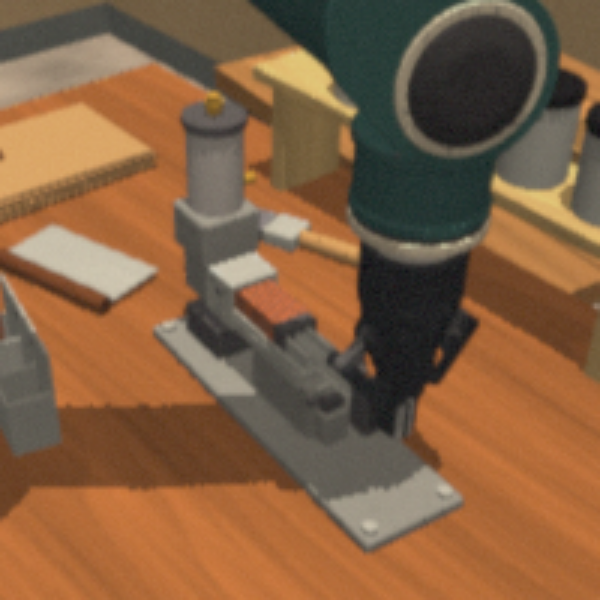

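The rail is about half in at 6.4 N and the stick has slid up under the plate, as it should. I keep pushing.

servo_tool(
  angular=[
    [0,0,0],
    [0,0,0],
    [0,0,0],
    [0,0,0],
    [0,0,0],
    [0,0,0],
    [0,0,0],
    [0,0,0],
  ],
  dp=[
    [0.2,0,0],
    [0.2,0,0],
    [0.2,0,0],
    [0.2,0,0],
    [0.2,0,0],
    [0.2,0,0],
    [0.15,0,0],
    [0.1,0,0],
  ],
  gripper=[1,1,1,1,1,1,1,1],
)

```text
t: 26.0
tcp_pos: [592.5, 4.9, 247.6]
tool_rot: [0.004, 0.747, 0.665, -0.003]
force: [-2.7, -11.8, 0.9]
width: 0.1
```

```bash
python3 - <<'E'
from h import *
rep();plan(S2W(0,-59,15),-6.2,0)
E
```

```text
t 26.0 S-frame: G [  0.8 -68.8  17.6] TL [   0.5 -108.5  -11.6] TU [   0.4 -108.3   12.4] FL [  1.2 -16.5 -12.5] FU [  1.2 -16.3  11.5] F [ -1.4 -12.    0.9] w 0.1
tilt -0.6 yaw err -0.48 roll(y.z) 0.09
t 26.0 tcp [592.5   4.9 247.6] tgtTCP [592.8  13.1 245. ] grasp [592.5   3.3  92.6]
dp units [ 0.21 -0.01  0.06] ang units [ 0.02  0.12 -0.09] F [ -2.7 -11.8   0.9] w 0.1 j [-0.51  0.63  0.6   1.83 -0.45  0.82  0.2 ]
```

servo_tool(
  angular=[
    [0,0,0],
    [0,0,0],
    [0,0,0],
    [0,0,0],
    [0,0,0],
    [0,0,0],
    [0,0,0],
    [0,0,0],
  ],
  dp=[
    [0.12,0,0],
    [0.12,0,0],
    [0.12,0,0],
    [0.12,0,0],
    [0.12,0,0],
    [0.12,0,0],
    [0.12,0,0],
    [0.12,0,0],
  ],
  gripper=[1,1,1,1,1,1,1,1],
)

```text
t: 26.8
tcp_pos: [594.1, 21.3, 247.9]
tool_rot: [0.014, 0.755, 0.655, -0.014]
force: [-5.3, -28.0, 3.2]
width: 0.1
```

```bash
python3 - <<'E'
from h import *
rep()
E
```

```text
t 26.8 S-frame: G [  0.5 -57.   18. ] TL [ -0.7 -97.5 -10. ] TU [ -0.8 -96.6  14. ] FL [  2.3  -5.6 -13.7] FU [ 2.2 -4.7 10.3] F [ -2.2 -28.4   3.2] w 0.1
tilt -2.3 yaw err -1.87 roll(y.z) 0.11
```

28 N after about 111 mm of travel, so the rail is at its stop. I back off and check that it holds.

servo_tool(
  angular=[
    [0,0,0],
    [0,0,0],
    [0,0,0],
    [0,0,0],
    [0,0,0],
    [0,0,0],
    [0,0,0],
    [0,0,0],
  ],
  dp=[
    [-0.1,0,0],
    [-0.2,0,0],
    [-0.3,0,0],
    [-0.6,0,0],
    [-0.6,0,-0.3],
    [-0.6,0,-0.8],
    [-0.6,0,-0.8],
    [-0.3,0,-0.8],
  ],
  gripper=[1,1,1,1,1,1,1,1],
)

```text
t: 27.6
tcp_pos: [573.9, -110.1, 360.8]
tool_rot: [0.011, 0.754, 0.657, -0.016]
force: [-0.3, 0.2, 0.3]
width: 0.1
```

```bash
cat > chk.py <<'E'
from h import *
import sys
k=sys.argv[1]
rep()
for n in('side','top'):
    snap(n,n+k);c=load(n+k);P=world(c);a=np.deg2rad(SA);d=np.array([np.cos(a),np.sin(a)]);e=np.array([d[1],-d[0]])
    L=np.stack([(P[...,:2]-SO)@e,(P[...,:2]-SO)@d],-1)
    hsv=cv2.cvtColor(c['image'],cv2.COLOR_BGR2HSV)
    m=(P[...,2]>108)&(P[...,2]<115)&(abs(L[...,0])<24)&(L[...,1]>-170)&(L[...,1]<-20)
    if m.sum(): print(n,'block y',L[m][:,1].min().round(1),L[m][:,1].max().round(1),m.sum())
    m=(hsv[...,1]>100)&(hsv[...,0]<14)&(abs(L[...,0])<22)&(L[...,1]>-30)&(L[...,1]<112)&(P[...,2]>88)&(P[...,2]<106)
    if m.sum(): q=L[m];print(n,'stick',m.sum(),'y',q[:,1].min().round(1),q[:,1].max().round(1),'x',q[:,0].min().round(1),q[:,0].max().round(1),'z',np.percentile(P[m][:,2],[10,50,90]).round(1))
s=load('side'+k)['image'];t=load('top'+k)['image']
cv2.imwrite(f'pics/z{k}.png',np.hstack([cv2.resize(s[90:240,250:400],(400,400)),cv2.resize(t[130:210,200:340],(700,400))[:,:400]]))
E
python3 chk.py 15
```

```text
t 27.6 S-frame: G [  -6.5 -189.5  130.9] TL [  -7.8 -230.   102.9] TU [  -7.6 -229.   126.9] FL [  -5.1 -138.1   99.3] FU [  -4.9 -137.2  123.3] F [-0.3  0.2  0.3] w 0.1
tilt -2.2 yaw err -1.68 roll(y.z) -0.3
side block y -49.0 -27.8 90
side stick 215 y 5.3 83.4 x -17.7 20.1 z [93.4 97.8 99.2]
top block y -49.7 -27.4 106
top stick 254 y 19.0 74.9 x -16.6 17.6 z [ 95.8  99.1 102.2]
```

View pics/z15.png

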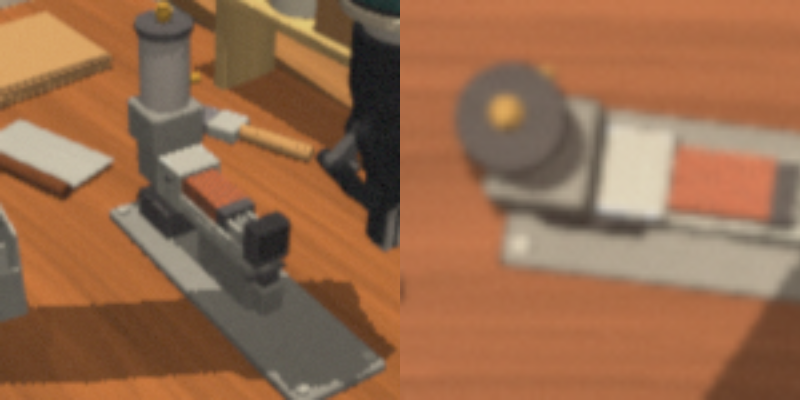

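The rail holds: block rear at y ≈ −49.5, where −49 to −50 is expected when caught. The stick's tail is at y ≈ 19, which puts its front at the nose stop (110). One last settle and a check of the bench.

servo_tool(
  angular=[
    [0,0,0],
    [0,0,0],
    [0,0,0],
    [0,0,0],
    [0,0,0],
    [0,0,0],
    [0,0,0],
    [0,0,0],
  ],
  dp=[
    [0,0,-0.5],
    [0,0,-0.5],
    [0,0,-0.5],
    [0,0,0],
    [0,0,0],
    [0,0,0],
    [0,0,0],
    [0,0,0],
  ],
  gripper=[1,1,1,1,1,1,1,1],
)

```text
t: 28.5
tcp_pos: [574.1, -108.6, 423.2]
tool_rot: [0.011, 0.754, 0.657, -0.013]
force: [0.3, 0.5, -0.3]
width: -0.4
```

```bash
python3 chk.py 16
```

```text
t 28.5 S-frame: G [  -5.7 -187.3  193.3] TL [  -6.9 -227.7  165. ] TU [  -6.9 -226.9  189. ] FL [  -4.3 -135.8  161.9] FU [  -4.2 -135.   185.9] F [ 0.3  0.6 -0.3] w -0.4
tilt -2.0 yaw err -1.64 roll(y.z) -0.04
side block y -50.1 -26.2 91
side stick 225 y 5.6 84.5 x -18.1 21.4 z [92.7 97.5 99.2]
top block y -49.8 -27.6 92
top stick 255 y 19.0 75.3 x -16.4 18.0 z [ 95.5  98.8 101.8]
```

View pics/side16.png

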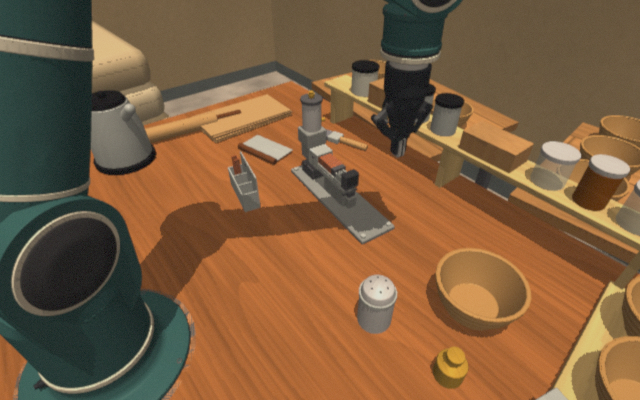

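The rail stays home (block at (348,180) px). The narrow stick is in its pocket at (237,165), and the dredger, weight, basket and scraper are where they were. I'm handing in.

```bash
python3 -c "
from workcell import sign_off
print(sign_off())"
```

```text
the job is handed in; nothing more can be done
None
```

The wide stick is loaded crown up in the magazine and the rail is pushed home and holding. I handed the job in at about 28.6 s of the 69 s allowed.

**What I did:** I took the wide stick out of the caddy, laid it crown up on clear bench and regrasped it from above. I put it in tail first at a 40° tilt, pressed the follower back, lowered the front and let it slide under the hold-down plate. Then I pushed the rail in with closed fingers, which peaked at about 28 N against the stop.

**Last checks:**
- **Rail:** after I let go, the rear face of the tail block stayed at y ≈ −49.8 in two looks 0.9 s apart. That matches a caught rail (−49 to −50).
- **Stick:** it sits on the floor with its top at z ≈ 99 mm and its tail at y ≈ 19. Its front therefore works out at about 111 against the nose stop at 110, within measuring error. The front itself is hidden under the plate, so I could not see it directly.
- **Other things:** the narrow stick is still in its pocket, and the dredger, weight, basket and scraper look unmoved in the final side picture.

**Disagreements:** the side camera read heights about 1 mm low. Its colour mask also picked up points beyond the stick's tail (y ≈ 5), so I used the top camera for that position. While lowering the front, the stick went about 8 mm further back than planned, but it met no abnormal force and I corrected it.

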